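# Set the espresso station back up

## Task

The washed espresso tools are on the drying mat; put them back in the wooden tamping station. Fit the deep straight-sided double basket fully home in the filter holder (the metal ring with the black handle) and seat the dosing funnel on top of it; hang the stepped single basket in the well straight behind the filter holder, hang the leveller in the front well beside the filter holder, and stand the tamper in the last well, behind the leveller, everything upright. Front is the side the black handle points to; leave the food tin and the salt shaker where they are.

Things in the scene. Friction and masses are not known exactly. Their poses are not given: they have to be found in the camera images.
- station: Fixed dark wooden block, 176 x 176 x 40 mm high, with four equal round wells (56 mm wide, floor 12 mm above the worktop) at x, y = +-42.5 mm from its middle. Origin: centre of its underside at worktop height; x points to its rear, away from the robot (turned up to 0.3 rad), y to its left, z up. The filter holder is on one front well, left or right; the others start empty.
- filter_holder: Fixed steel ring, outside 60, inside 55 mm, top 56 mm above the worktop, open below; side lugs (y) out to 38.5 mm, 41-46 mm high; black handle 27 mm thick along -x (front), 47 mm high, ending 138 mm out. Origin: on the ring's axis at worktop height, axes as the station's. The well behind it is 85 mm along +x, the other front well 85 mm along +y or -y, whichever is on the station.
- double_basket: Loose open steel cup, 27 mm high, 50 g: straight sides 50 mm wide, wide flat floor, foot 45 mm, inside 47 mm; rim 64 mm wide, 22 to 27 mm above the underside, to grip across. In the filter holder the rim rests on the ring's top, origin 34 mm above the worktop. Origin: centre of its underside, z up.
- single_basket: Loose open steel cup, 27 mm high, 45 g: rim as the double basket's (64 mm wide, 22 to 27 mm up), but stepped: a shallow bowl 50 mm wide whose middle drops into a narrow cup 29 mm wide (from above: a small hole in a bowl), foot 27 mm. Hanging in a well its rim rests on the station's top, origin 18 mm above the worktop. Origin: centre of its underside, z up.
- funnel: Loose dosing funnel, 80 g: open aluminium ring 62 mm wide, 30 mm high, with a lip 43 mm wide and 6 mm high below that enters the basket. Stands lip down; grip across the 62 mm ring (6 to 30 mm above the underside). Seated on the double basket its origin is 21 mm above the basket's origin, 55 mm above the worktop. Origin: centre of the lip's underside, z up.
- tamper: Loose tamper, about 250 g: steel foot 51 mm wide, wooden pear-shaped handle, 82 mm high in all; handle widest (34 mm) 57 to 69 mm above the underside: grip there. Stands on its foot; in a well it stands on the floor, origin 12 mm above the worktop. Origin: centre of its underside, z up.
- leveller: Loose coffee leveller, about 220 g: steel foot 50 mm wide and 15 mm high under a knurled dark steel cap 62 mm wide, 15 to 37 mm above the underside, bright disc on top. Grip across the cap. Hanging in a well the cap rests on the station's top, origin 25 mm above the worktop. Origin: centre of its underside, z up.
- tin: Low food tin, 76 mm across, 58 mm high, a bystander behind the work. Origin: centre of its underside.
- shaker: Clear and grey salt shaker, 44 mm across, 90 mm high, a bystander on the right, in front of the hob. Origin: centre of its underside.

How it is judged:
By the outcome, as a careful person would: the job done as asked, in the order asked, and still so for the second after the job is handed in, with the robot touching nothing.
It also fails if it takes over 118 s, if anything falls off the work surface, if the arm or the gripper's body presses on something with over 40 N, if the wrist force passes 120 N, or if a joint passes its speed limit or range.

## Robot

A 6-joint arm with a two-finger parallel gripper is mounted at the origin on a cart in front of the work surface, level with it; the furniture and walls round the work are solid. World frame = base frame: x ahead of the robot, y to its left, z up, the work surface at z = 0. Lengths are in m, angles in rad, forces in N, time in s.
With the tool pointing down it reaches from about 0.35 to 0.975 m from the base axis. Payload 4.9 kg.
Tool frame: the origin (TCP) lies on the front face of the gripper's body, between the roots of the fingers; the fingertips stand 73 mm ahead of it and the grasp point (between the pads) lies 54 mm ahead of it; z points along the fingers, y is the line along which they close (so a half turn about z gives the same grasp; the last joint's range is limited). The gripper opens to 85 mm and grips with 20 to 120 N. Pads are 22 mm wide; open, the fingers measure 114 mm over their backs; the gripper's body (76 mm by 85 mm) begins 54 mm behind the grasp point. The pads swing forward as they close: fully open they stand 13 mm farther back than shut.
Start: joints at [1.162, 0.053, 1.613, -0, 1.476, -0.119], TCP at [0.179, 0.599, 0.304] pointing down, gripper open.
Joint ranges: [-3.01, 3.01], [-1.01, 2.22], [0.06, 2.58], [-1.02, 4.17], [0.09, 2.62], [-3.14, 3.14]. Speed limits (rad/s): [2.57, 2.57, 3.14, 3.14, 3.14, 3.14].

## Interface

Orientations are given as a rotation vector (axis times angle).
In Python, from station import status, imaging, order gives the robot as it stands.
- The arm moves only by the tool arm_command, never from a script. Its argument "increments" is a list of rows, each an object with "slide": the shift along the tool's x, y, z in m, a list of three; "spin": the turn about the tool's z in degrees; "gripper": the opening, from -1 (shut) to 1 (fully open). In form: [{"slide": [x, y, z], "spin": spin, "gripper": gripper}, ...]. A call has 1 to 8 rows; each row is the pose to reach, as a shift and turn from the pose commanded when the call began, along the tool's axes at that moment; what a row does not reach only later rows make up. A row lasts 1/12 s, in which the tool goes at most 41.7 mm and 7.16 degrees, less where a joint would pass 70% of its speed; a pose out of reach is approached as far as the arm can. A call with a gripper value outside its range is refused whole. The fingers move at their own pace and stop on an object; "newtons" is the grip in N (left out, the last holds). Time passes only in rows, so rows that repeat a pose let the fingers close. It gives the time, the measured TCP pose, the force, the opening and the grip force at its end, in the units of the state.
- status.get_obs(): the state, without advancing time (a new reading comes with each control period).
- imaging.get_image(name): name is "scene" or "top" or "wrist"; returns a dict with "frame" (480x640x3 uint8, red, green, blue), "vfov" (degrees; the focal length in pixels is half the picture's height over the tangent of half this angle, whatever the lens; pixels are square), "cx", "cy" (the principal point, pixels), "k1" (the pictures are not rectified: a ray, as slopes to the right and down, at radius r is drawn at 1 + k1 r^2 times it, then the intrinsics apply), "view" (4x4, takes a point from world to camera coordinates); the wrist camera has in their place "mount" (4x4, takes a point from camera to tool coordinates, whose origin is the TCP and whose axes are the flange's). Camera axes: x right, y up, looking along -z (the intrinsics and any distortion apply to the point x, -y, -z); pixel columns grow to the right and rows downward; lengths in m; the calibration is good to about 2 mm. A picture is of the moment at which its call begins: read the wrist's pose just before it. There is no depth.
- order.finish_job(): hands the job in; it is judged then, once.
The state is a dict: "t": time; "q": joint angles; "dq": joint speeds; "effort": joint torques, N m; "tool_pos": TCP position; "tool_rot": TCP orientation; "contact_force": force on the tool from outside, world axes, zero at the start; "wrist_torque": the same for the moment, N m; "opening": finger opening in m; "grip_force": force on a finger pad.
Only numpy, scipy, OpenCV 4.12 (cv2) and the standard library are available. Lean on these libraries where they do the work, as an engineer would, in place of code of your own. Each camera call takes 0.05 s, during which the arm holds its last target. There are 200 camera calls.

## Working session

There is one attempt and no reset: what is moved stays moved. The work goes in short steps, Python scripts to look and compute and a tool call to move; the robot and the scene stay as the last step left them, time stands still between calls to the robot, and variables do not carry over. Pictures are saved under pics/ and viewed, at most 14 in all, crops included, and the job is handed in when it is done.

Besides the shell and the picture viewer there is one more tool, called as a command line: name --argument value ..., lists and objects as JSON in quotes. arm_command: Moves the arm, as the interface text tells. Its arguments: {"type":"object","properties":{"increments":{"type":"array","items":{"type":"object","properties":{"slide":{"type":"array","items":{"type":"number"}},"spin":{"type":"number"},"gripper":{"type":"number"}}}},"newtons":{"type":"number"}},"required":["increments"]}

```bash
mkdir -p pics; ls; python3 - <<'E'
from station import status, imaging
import cv2,pickle
o=status.get_obs();print({k:(v if not hasattr(v,'round') else v) for k,v in o.items()})
d={'obs':o}
for n in ("scene","top","wrist"):
    i=imaging.get_image(n);d[n]=i
    cv2.imwrite(f"pics/{n}0.png",i["frame"][:,:,::-1]);print(n,{k:v for k,v in i.items() if k!="frame"})
pickle.dump(d,open("d0.pkl","wb"))
E
```

```text
pics
{'t': 0.0, 'q': array([ 1.16202248e+00,  5.33606089e-02,  1.61429720e+00,  2.35272986e-05,
        1.47597366e+00, -1.19001961e-01]), 'dq': array([ 0.00037406,  0.0005208 , -0.0011075 ,  0.00131254, -0.00028484,
       -0.0018054 ]), 'effort': array([-1.05010939e-03, -3.93689525e+01, -3.70175421e+01, -1.67753615e-04,
        7.08385240e-03, -1.28829726e-05]), 'tool_pos': array([0.17839163, 0.59851036, 0.30265862]), 'tool_rot': array([-4.53505022e-01, -3.10812564e+00,  3.08155249e-03]), 'contact_force': array([-0.06963948, -0.99383862,  0.09923271]), 'wrist_torque': array([0.00202012, 0.03425326, 0.04774049]), 'grip_force': 0.0, 'opening': 0.08520899910838833}
scene {'vfov': 42.776022245749004, 'cx': 309.53586477713236, 'cy': 247.32180240058102, 'k1': -0.0018491613050530195, 'view': array([[ 0.82110225, -0.57071603,  0.00862018, -0.39002228],
       [ 0.43712886,  0.63847517,  0.63345703, -0.33555501],
       [-0.36702785, -0.51636487,  0.77372985, -1.1314977 ],
       [ 0.        ,  0.        ,  0.        ,  1.        ]])}
top {'vfov': 53.272825791542985, 'cx': 321.84295673847754, 'cy': 238.88430994338958, 'k1': -0.09580096997533072, 'view': array([[ 0.0269087 , -0.99914055,  0.03152894,  0.05953384],
       [ 0.9954963 ,  0.02965198,  0.09004379, -0.54643613],
       [-0.09090129,  0.02896399,  0.99543862, -1.15454685],
       [ 0.        ,  0.        ,  0.        ,  1.        ]])}
wrist {'vfov': 65.28998690888355, 'cx': 314.0099195223075, 'cy': 236.07470957153728, 'k1': -0.08128485601531103, 'mount': array([[ 3.07902230e-04,  9.63802784e-01,  2.66616013e-01,
         6.70230720e-02],
       [ 9.99999709e-01, -1.10653438e-04, -7.54846070e-04,
        -1.24450048e-03],
       [-6.98020766e-04,  2.66616168e-01, -9.63802538e-01,
        -7.01461823e-02],
       [ 0.00000000e+00,  0.00000000e+00,  0.00000000e+00,
         1.00000000e+00]])}
```

View pics/top0.png

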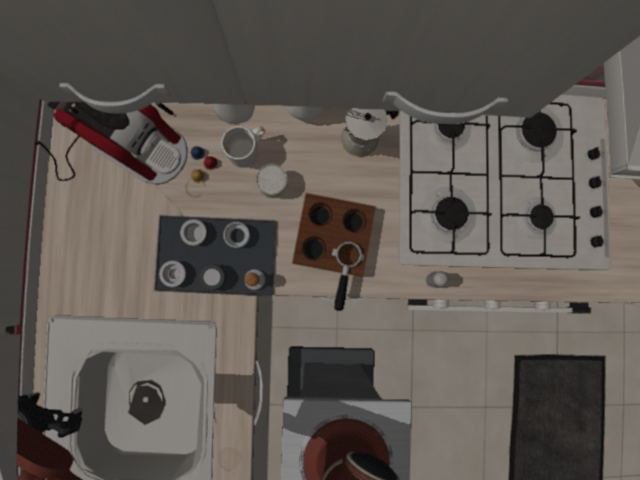

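View pics/scene0.png

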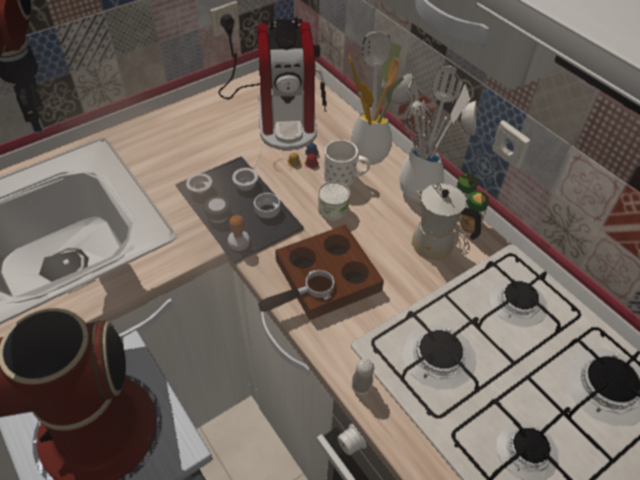

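The top picture shows the mat with a cup at (193,233), cups at (236,235) and (173,273), the leveller at (213,278) and the tamper at (255,280). The station is at (335,235), with the filter holder front right at (347,255).

```bash
cat > h.py <<'E'
import numpy as np,cv2
from scipy.spatial.transform import Rotation as R
def cam(i,o=None):
    """(R cam->world, centre)"""
    if 'view' in i:
        V=i['view'];return V[:3,:3].T,-V[:3,:3].T@V[:3,3]
    T=R.from_rotvec(o['tool_rot']).as_matrix();M=i['mount']
    return T@M[:3,:3],T@M[:3,3]+o['tool_pos']
def K(i):
    f=240/np.tan(np.radians(i['vfov'])/2);return f
def ray(i,px,o=None):
    f=K(i);p=(np.array(px,float)-[i['cx'],i['cy']])/f
    u=p.copy()
    for _ in range(20):u=p/(1+i['k1']*(u@u))
    Rm,c=cam(i,o);d=Rm@[u[0],-u[1],-1];return c,d/np.linalg.norm(d)
def onz(i,px,z,o=None):
    c,d=ray(i,px,o);return c+d*(z-c[2])/d[2]
def proj(i,P,o=None):
    Rm,c=cam(i,o);v=(np.atleast_2d(P)-c)@Rm
    u=np.c_[v[:,0],-v[:,1]]/-v[:,2:];r=(u**2).sum(1,keepdims=True)
    return u*(1+i['k1']*r)*K(i)+[i['cx'],i['cy']]
def tri(rays):
    A=np.zeros((3,3));b=np.zeros(3)
    for c,d in rays:
        Q=np.eye(3)-np.outer(d,d);A+=Q;b+=Q@c
    p=np.linalg.solve(A,b);return p,[np.linalg.norm((np.eye(3)-np.outer(d,d))@(p-c)) for c,d in rays]
E
python3 - <<'E'
import pickle,cv2,numpy as np
from h import *
d=pickle.load(open('d0.pkl','rb'));t=d['top'];s=d['scene']
np.set_printoptions(precision=4,suppress=True)
for n,p,z in [('a',(193,233),.027),('b',(236,235),.027),('c',(173,273),.027),('lev',(213,278),.037),('tam',(255,280),.08),('fh',(347,255),.056),('wRR',(353,220),.04),('wFL',(313,247),.04),('wRL',(319,214),.04),('hend',(341,305),.047),('tin',(271,180),.058),('shk',(438,279),.09)]:
    print(n,onz(t,p,z))
for n,a,b in [('b',(236,235),(245,179)),('c',(173,273),(200,184)),('a',(193,233),(200,184)),('b2',(236,235),(267,206)),('fh',(347,255),(320,284))]:
    print(n,tri([ray(t,a),ray(s,b)]))
o=d['obs'];T=R.from_rotvec(o['tool_rot']).as_matrix();print(T)
c=cv2.resize(t['frame'][190:320,150:390],None,fx=3.3,fy=3.3,interpolation=cv2.INTER_CUBIC);c=cv2.convertScaleAbs(c,alpha=1.5)
cv2.imwrite('pics/tc.png',c[:,:,::-1])
E
```

```text
a [0.5493 0.3918 0.027 ]
b [0.5475 0.2858 0.027 ]
c [0.4499 0.436  0.027 ]
lev [0.4408 0.3355 0.037 ]
tam [0.4389 0.2293 0.08  ]
fh [0.5047 0.0147 0.056 ]
wRR [0.5916 0.0006 0.04  ]
wFL [0.5227 0.0964 0.04  ]
wRL [0.6038 0.0841 0.04  ]
hend [0.3851 0.0256 0.047 ]
tin [0.6805 0.2026 0.058 ]
shk [ 0.4524 -0.1972  0.09  ]
b (array([0.5183, 0.2787, 0.1347]), [np.float64(0.021140599478173403), np.float64(0.021140599478173386)])
c (array([0.4503, 0.4366, 0.0242]), [np.float64(0.0004651895392545629), np.float64(0.00046518953925466866)])
a (array([0.4985, 0.4101, 0.0314]), [np.float64(0.054025599184907076), np.float64(0.05402559918490709)])
b2 (array([0.5491, 0.2867, 0.0179]), [np.float64(0.0008128170380463591), np.float64(0.0008128170380464958)])
fh (array([0.5073, 0.0126, 0.0446]), [np.float64(0.002294811771561605), np.float64(0.0022948117715615468)])
[[-0.9583  0.2857 -0.0008]
 [ 0.2857  0.9583 -0.0019]
 [ 0.0003 -0.002  -1.    ]]
```

View pics/tc.png

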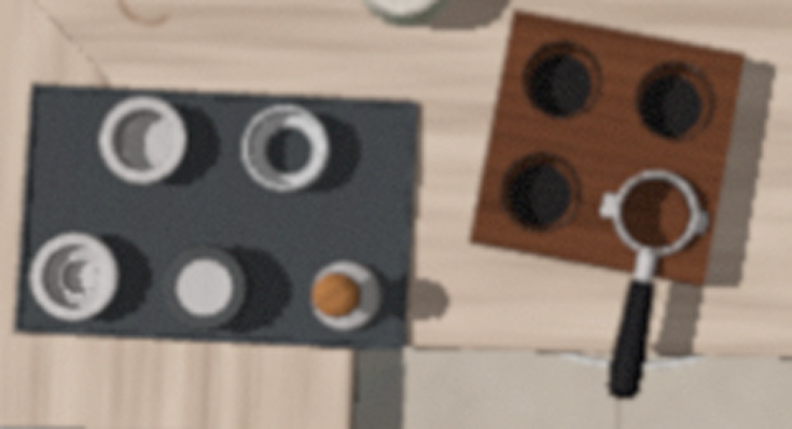

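View pics/wrist0.png

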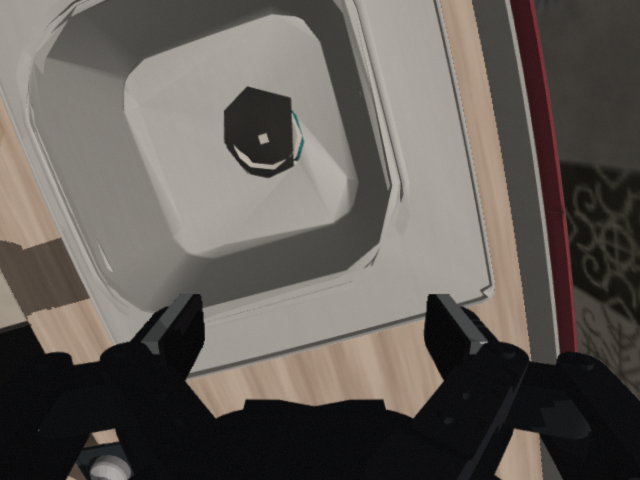

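The enlarged top view shows double basket, with a wide floor, at top left of the mat. The funnel (dark mat showing through it) is at top centre, the stepped cup is at bottom left, and the leveller and tamper are also on the mat. The wrist picture shows only the sink and the fingers, so I'll move to a view over the mat and station.

arm_command --increments '[{"slide":[-0.03,-0.017,0]},{"slide":[-0.06,-0.034,0]},{"slide":[-0.09,-0.052,0]},{"slide":[-0.12,-0.069,0]},{"slide":[-0.15,-0.086,0]},{"slide":[-0.18,-0.103,0]},{"slide":[-0.21,-0.12,0]},{"slide":[-0.24,-0.137,0]}]'

```text
validation failed for argument at $.in...
```

arm_command --increments '[{"slide":[-0.03,-0.017,0]},{"slide":[-0.06,-0.034,0]},{"slide":[-0.09,-0.052,0]},{"slide":[-0.12,-0.069,0]},{"slide":[-0.16,-0.086,0]},{"slide":[-0.2,-0.103,0]},{"slide":[-0.24,-0.12,0]},{"slide":[-0.24,-0.12,0]}]'

```text
validation failed for argument at $.in...
```

```bash
cat > snap.py <<'E'
import sys,pickle,cv2
from station import status,imaging
o=status.get_obs();i=imaging.get_image("wrist")
pickle.dump((o,i),open(sys.argv[1]+".pkl","wb"));cv2.imwrite(f"pics/{sys.argv[1]}.png",cv2.convertScaleAbs(i["frame"],alpha=1.4)[:,:,::-1])
print(o['t'],o['tool_pos'],o['tool_rot'],o['q'],o['dq'].max())
E
python3 snap.py w1
```

```text
0.15 [0.17843329 0.59859972 0.30294419] [-4.53497537e-01 -3.10828334e+00  2.45000510e-03] [ 1.16203284e+00  5.32146806e-02  1.61397072e+00 -2.08273430e-05
  1.47601751e+00 -1.19006577e-01] 0.002637384718990567
```

View pics/w1.png

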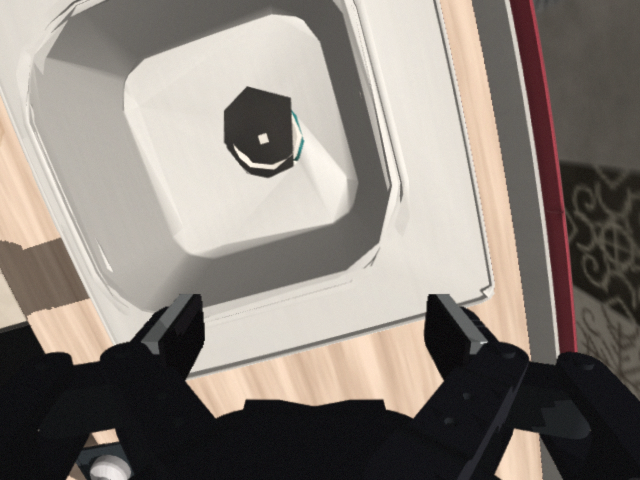

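The moves were refused, and the picture shows the same sink view as before. I'll resend them with every field filled.

arm_command --increments '[{"slide":[-0.03,-0.017,0],"spin":0,"gripper":1},{"slide":[-0.06,-0.034,0],"spin":0,"gripper":1},{"slide":[-0.09,-0.052,0],"spin":0,"gripper":1},{"slide":[-0.12,-0.069,0],"spin":0,"gripper":1},{"slide":[-0.15,-0.086,0],"spin":0,"gripper":1},{"slide":[-0.18,-0.103,0],"spin":0,"gripper":1},{"slide":[-0.21,-0.12,0],"spin":0,"gripper":1},{"slide":[-0.24,-0.137,0],"spin":0,"gripper":1}]'

```text
t: 0.87
tool_pos: [0.3702, 0.3976, 0.3038]
tool_rot: [-0.453, -3.109, 0.0]
contact_force: [1.0, 1.0, -0.1]
opening: 0.0849
grip_force: 0.0
```

arm_command --increments '[{"slide":[-0.03,-0.017,0],"spin":0,"gripper":1},{"slide":[-0.06,-0.034,0],"spin":0,"gripper":1},{"slide":[-0.09,-0.052,0],"spin":0,"gripper":1},{"slide":[-0.12,-0.069,0],"spin":0,"gripper":1},{"slide":[-0.16,-0.086,0],"spin":0,"gripper":1},{"slide":[-0.2,-0.103,0],"spin":0,"gripper":1},{"slide":[-0.24,-0.12,0],"spin":0,"gripper":1},{"slide":[-0.24,-0.12,0],"spin":0,"gripper":1}]'

```text
t: 1.53
tool_pos: [0.5687, 0.2112, 0.3035]
tool_rot: [0.462, 3.106, -0.003]
contact_force: [-0.5, 0.3, 0.6]
opening: 0.0853
grip_force: 0.0
```

```bash
python3 snap.py w2
```

```text
1.5333 [0.56874465 0.21122262 0.30354715] [ 4.61818254e-01  3.10573223e+00 -2.73998469e-03] [ 0.23376421  0.00972216  1.65743118 -0.00226747  1.47350102 -1.04157889] 0.05854995398896649
```

View pics/w2.png

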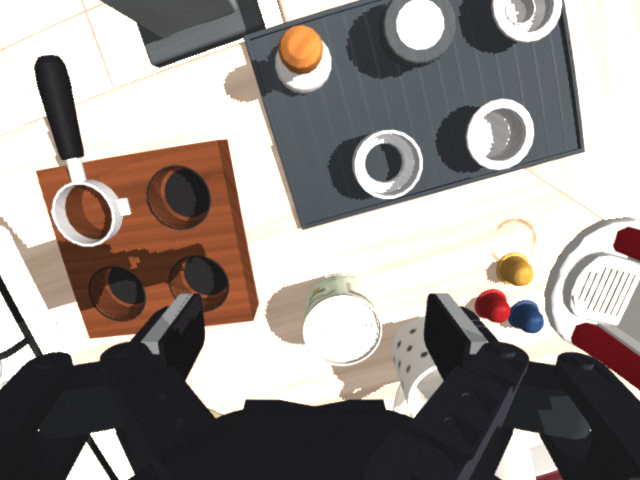

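The wrist picture shows the tools clearly: double basket at (500,134), funnel (388,163), stepped basket (527,5), leveller (420,25) and tamper (303,65). The filter-holder ring is at (88,212) and the empty wells at (179,197), (198,283) and (117,293). I'll take a second view from closer to the robot to get heights.

arm_command --increments '[{"slide":[0.03,0,0],"spin":0,"gripper":1},{"slide":[0.06,0,0],"spin":0,"gripper":1},{"slide":[0.09,0,0],"spin":0,"gripper":1},{"slide":[0.1,0,0],"spin":0,"gripper":1},{"slide":[0.1,0,0],"spin":0,"gripper":1},{"slide":[0.1,0,0],"spin":0,"gripper":1}]'

```text
t: 2.08
tool_pos: [0.4689, 0.2446, 0.3041]
tool_rot: [0.451, 3.108, 0.0]
contact_force: [-0.0, -0.2, 0.6]
opening: 0.0855
grip_force: 0.0
```

```bash
python3 snap.py w3; cat > fit.py <<'E'
from h import *
import pickle
from scipy.optimize import minimize
def grads(i):
    g=cv2.GaussianBlur(cv2.cvtColor(i['frame'],cv2.COLOR_RGB2GRAY).astype(np.float32),(0,0),1.2)
    return cv2.Sobel(g,cv2.CV_32F,1,0),cv2.Sobel(g,cv2.CV_32F,0,1)
A=np.linspace(0,2*np.pi,120,endpoint=False)
def ring(p,r):return np.c_[p[0]+r*np.cos(A),p[1]+r*np.sin(A),np.full(120,p[2])]
def score(p,rs,views):
    s=0
    for i,o,G in views:
        for r in rs:
            q=proj(i,ring(p,r),o);q2=proj(i,ring(p,r+.001),o);n=q2-q;n/=np.linalg.norm(n,axis=1,keepdims=True)
            m=[cv2.remap(g,q[:,0].astype(np.float32),q[:,1].astype(np.float32),cv2.INTER_LINEAR,borderValue=0).ravel() for g in G]
            s+=np.minimum(np.abs(m[0]*n[:,0]+m[1]*n[:,1]),120).mean()
    return s
def fit(p0,rs,views,fixz=False,span=.008):
    """rs: known radii; returns best (x,y,z[,score])"""
    best=None
    f=(lambda v:-score([v[0],v[1],p0[2]],rs,views)) if fixz else (lambda v:-score(v,rs,views))
    for dx in np.arange(-span,span+.001,.004):
        for dy in np.arange(-span,span+.001,.004):
            for dz in ([0] if fixz else [-.008,0,.008]):
                v=[p0[0]+dx,p0[1]+dy]+([] if fixz else [p0[2]+dz])
                s=f(v)
                if best is None or s<best[0]:best=(s,v)
    sim=np.array([best[1]]+[np.array(best[1])+.002*e for e in np.eye(len(best[1]))])
    r=minimize(f,best[1],method='Nelder-Mead',options=dict(initial_simplex=sim,xatol=1e-4,fatol=1e-2))
    return np.r_[r.x,([p0[2]] if fixz else []),-r.fun]
def load(*ns):
    out=[]
    for n in ns:
        o,i=pickle.load(open(n+'.pkl','rb'));out.append((i,o,grads(i)))
    return out
E
python3 - <<'E'
from fit import *
np.set_printoptions(precision=4,suppress=True)
V=load('w2','w3');d=pickle.load(open('d0.pkl','rb'))
i,o,_=V[0]
for n,p,z,rs in [('dbl',(500,134),.027,[.032]),('fun',(388,163),.03,[.031]),('sgl',(527,5),.027,[.032]),('lev',(420,25),.037,[.031]),('levdisc',(420,25),.037,[.022]),('tamfoot',(303,65),.01,[.0255]),('fh',(88,212),.056,[.03,.0275]),('wFL',(179,197),.04,[.028]),('wRL',(198,283),.04,[.028]),('wRR',(117,293),.04,[.028])]:
    p0=onz(i,p,z,o)
    v=V[:1] if n in('wRL','wRR') else V[1:] if n in('sgl',) else V
    try: print(n,p0[:2],'free',fit(p0,rs,v),'fixz',fit(p0,rs,v,True))
    except Exception as e: print(n,e)
# finger geometry
for px in [(203,295),(427,295),(158,353),(460,353)]:
    f=K(i);u=(np.array(px)-[i['cx'],i['cy']])/f;M=i['mount'];dd=M[:3,:3]@[u[0],-u[1],-1];t=(np.sign(u[0])*.0425-M[1,3])/dd[1];print(M[:3,3]+t*dd)
E
```

```text
2.0833 [0.46887202 0.24461465 0.3041304 ] [4.51042502e-01 3.10799782e+00 3.77469879e-04] [ 3.40199990e-01 -1.79965263e-01  1.83467719e+00 -2.71062321e-04
  1.48585109e+00 -9.42339368e-01] 0.02521289317058466
dbl [0.5531 0.3925] free [  0.5532   0.3923   0.0283 226.7433] fixz [  0.5538   0.3924   0.027  226.7343]
fun [0.5493 0.2859] free [  0.5509   0.286    0.0309 236.728 ] fixz [  0.5513   0.286    0.03   236.7035]
sgl [0.451  0.4387] free [  0.451    0.4387   0.027  120.    ] fixz [  0.451    0.4387   0.027  120.    ]
lev [0.4452 0.3393] free [ 0.4341  0.3441  0.0414 93.6951] fixz [ 0.4344  0.3449  0.037  90.9789]
levdisc [0.4452 0.3393] free [  0.4464   0.3396   0.0334 176.5685] fixz [  0.4442   0.3395   0.037  158.4263]
tamfoot [0.4439 0.2373] free [  0.4433   0.238    0.019  202.8422] fixz [  0.4424   0.2376   0.01   193.865 ]
fh [0.5088 0.0171] free [  0.5093   0.0089   0.0567 415.6876] fixz [  0.5096   0.0085   0.056  415.9013]
wFL [0.5221 0.0957] free [ 0.5215  0.1     0.0548 99.0483] fixz [ 0.5236  0.0958  0.04   87.3564]
wRL [0.6055 0.0813] free [ 0.6076  0.083   0.0405 50.8412] fixz [ 0.6078  0.0828  0.04   50.8328]
wRR [ 0.5924 -0.0017] free [ 0.5876  0.0116  0.0612 53.143 ] fixz [ 0.5952 -0.0023  0.04   38.7748]
[ 0.0086 -0.0425  0.0586]
[0.0065 0.0425 0.0632]
[ 0.0107 -0.0425  0.0173]
[0.0035 0.0425 0.0285]
```

View pics/w3.png

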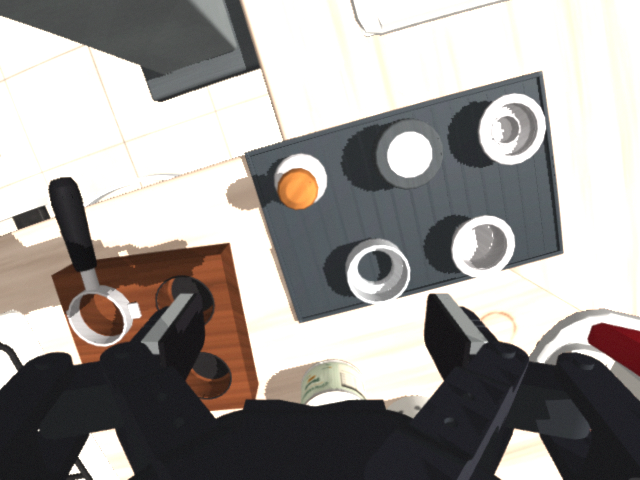

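The second view agrees with the first: double basket (483,246), funnel (378,271), stepped basket (512,129), leveller (410,155), tamper (300,180), ring (101,316). I'll pick the double basket first, with the fingers diagonal to the station so they clear the lugs and handle.

```bash
cat > go.py <<'E'
from h import *
from station import status
def go(wps,o=None):
    """wps: (x,y,z,angle of tool y in world deg); prints slide,spin per call"""
    o=o or status.get_obs();T=R.from_rotvec(o['tool_rot']).as_matrix();p=o['tool_pos'].copy()
    a=np.degrees(np.arctan2(T[1,1],T[0,1]));print('now',p.round(4),round(a,1),'grip',round(o['opening'],4),o['contact_force'].round(1))
    for w in wps:
        ax=np.radians(a);Y=np.array([np.cos(ax),np.sin(ax),0]);Z=np.array([0,0,-1]);X=np.cross(Y,Z)
        dp=np.array(w[:3])-p;s=-(w[3]-a);s=(s+180)%360-180
        if abs(s)>90: s-=180*np.sign(s)
        print('slide',np.round([dp@X,dp@Y,dp@Z],4),'spin',round(s,1),'rows',max(np.linalg.norm(dp)/.0417,abs(s)/7.16).round(1))
        p=np.array(w[:3]);a-=s
E
python3 - <<'E'
from go import *
go([(.5533,.3923,.2,36),(.5533,.3923,.082,36),(.5533,.3923,.22,36)])
from fit import *
V=load('w3');i,o,_=V[0]
np.set_printoptions(precision=4,suppress=True)
print(fit(onz(i,(512,129),.027,o),[.032],V),fit(onz(i,(512,129),.027,o),[.032],V,True),onz(i,(101,316),.056,o))
E
```

```text
now [0.4695 0.2443 0.3041] 73.4 grip 0.0854 [ 0.8 -0.1 -0.5]
slide [-0.0381  0.1657  0.1041] spin 37.4 rows 5.2
slide [0.    0.    0.118] spin 0.0 rows 2.8
slide [ 0.     0.    -0.138] spin 0.0 rows 3.3
[  0.4506   0.4387   0.027  120.    ] [  0.4506   0.4387   0.027  120.    ] [0.5074 0.0169 0.056 ]
```

arm_command --increments '[{"slide":[-0.006,0.026,0.016],"spin":6,"gripper":0.9},{"slide":[-0.012,0.055,0.034],"spin":12,"gripper":0.8},{"slide":[-0.018,0.083,0.052],"spin":18,"gripper":0.8},{"slide":[-0.026,0.112,0.07],"spin":24,"gripper":0.8},{"slide":[-0.032,0.14,0.09],"spin":30,"gripper":0.8},{"slide":[-0.038,0.166,0.104],"spin":36,"gripper":0.8},{"slide":[-0.038,0.166,0.104],"spin":37.4,"gripper":0.8},{"slide":[-0.038,0.166,0.104],"spin":37.4,"gripper":0.8}]'

```text
t: 2.8
tool_pos: [0.5537, 0.3925, 0.197]
tool_rot: [-1.425, -2.798, 0.006]
contact_force: [-0.0, -0.6, -0.2]
opening: 0.0773
grip_force: 0.0
```

```bash
sed -i 's/,120).mean/,2000).mean/' fit.py; python3 - <<'E'
from fit import *
np.set_printoptions(precision=4,suppress=True)
V=load('w2','w3')
i,o,_=V[1]
for n,p,z,rs in [('dbl',(483,246),.027,[.032]),('fun',(378,271),.03,[.031]),('sgl',(512,129),.027,[.032]),('levdisc',(410,155),.037,[.022]),('levdisc',(410,155),.037,[.0235]),('fh',(101,316),.056,[.03,.0275])]:
    p0=onz(i,p,z,o)
    for v in ([V[1:]] if n=='sgl' else [V,V[:1],V[1:]]): print(n,'free',fit(p0,rs,v),'fixz',fit(p0,rs,v,True))
from go import go
go([(.5533,.3923,.082,36)])
E
```

```text
dbl free [  0.554    0.3923   0.0278 567.7549] fixz [  0.5542   0.3926   0.027  565.8023]
dbl free [  0.5541   0.3941   0.0244 319.314 ] fixz [  0.5537   0.3928   0.027  315.7066]
dbl free [  0.5558   0.3933   0.0247 268.6841] fixz [  0.5548   0.3924   0.027  266.7751]
fun free [  0.5505   0.2853   0.0335 551.3538] fixz [  0.5512   0.2859   0.03   521.9119]
fun free [  0.5505   0.2854   0.0336 310.3939] fixz [  0.5509   0.286    0.03   301.6593]
fun free [  0.5506   0.2853   0.0332 241.2272] fixz [  0.5519   0.2856   0.03   235.6774]
sgl free [  0.4512   0.4402   0.0249 319.8253] fixz [  0.4509   0.4391   0.027  316.8507]
levdisc free [  0.4439   0.3405   0.0388 239.2828] fixz [  0.4442   0.3411   0.037  237.8666]
levdisc free [  0.4387   0.35     0.0046 244.5163] fixz [  0.4426   0.3406   0.037  127.885 ]
levdisc free [  0.4499   0.346    0.0055 277.6869] fixz [  0.4479   0.3392   0.037  129.085 ]
levdisc free [  0.4449   0.3302   0.0518 197.8909] fixz [  0.4426   0.3359   0.037  179.863 ]
levdisc free [  0.4342   0.3581  -0.0204 244.5078] fixz [ 0.4418  0.3424  0.037  92.4419]
levdisc free [  0.453    0.3517  -0.0195 277.7158] fixz [ 0.4481  0.3353  0.037  98.7406]
fh free [  0.5096   0.0092   0.057  668.8573] fixz [  0.5096   0.0084   0.056  669.2415]
fh free [  0.5096   0.0095   0.0578 376.753 ] fixz [  0.5096   0.0084   0.056  377.3335]
fh free [  0.509    0.0099   0.0579 292.8525] fixz [  0.5096   0.0085   0.056  292.4991]
now [0.5537 0.3925 0.197 ] 36.0 grip 0.0773 [-0.  -0.6 -0.2]
slide [ 0.0001 -0.0004  0.115 ] spin 0.0 rows 2.8
```

arm_command --increments '[{"slide":[0,0,0.035],"spin":0,"gripper":0.8},{"slide":[0,0,0.07],"spin":0,"gripper":0.8},{"slide":[0,0,0.1],"spin":0,"gripper":0.8},{"slide":[0,0,0.115],"spin":0,"gripper":0.8},{"slide":[0,0,0.115],"spin":0,"gripper":0.8},{"slide":[0,0,0.115],"spin":0,"gripper":0.3},{"slide":[0,0,0.115],"spin":0,"gripper":0.3},{"slide":[0,0,0.115],"spin":0,"gripper":0.3}]' --newtons 35

```text
t: 3.47
tool_pos: [0.5549, 0.3931, 0.0884]
tool_rot: [1.425, 2.796, 0.007]
contact_force: [0.6, 0.2, -0.1]
opening: 0.0614
grip_force: 38.0
```

arm_command --increments '[{"slide":[0,0,0],"spin":0,"gripper":0.3},{"slide":[0,0,0],"spin":0,"gripper":0.3},{"slide":[0,0,0],"spin":0,"gripper":0.3},{"slide":[0,0,-0.02],"spin":0,"gripper":0.3},{"slide":[0,0,-0.05],"spin":0,"gripper":0.3},{"slide":[0,0,-0.08],"spin":0,"gripper":0.3},{"slide":[0,0,-0.1],"spin":0,"gripper":0.3},{"slide":[0,0,-0.12],"spin":0,"gripper":0.3}]'

```text
t: 4.13
tool_pos: [0.5533, 0.3925, 0.2071]
tool_rot: [1.426, 2.798, 0.002]
contact_force: [0.4, -0.2, -0.4]
opening: 0.0613
grip_force: 38.4
```

```bash
python3 - <<'E'
from go import *
go([(.557,.17,.25,36),(.557,-.053,.25,36)])
E
```

```text
now [0.5533 0.3925 0.2071] 36.0 grip 0.0613 [ 0.4 -0.2 -0.4]
slide [-0.1821 -0.1278 -0.0429] spin 0.0 rows 5.4
slide [-0.1804 -0.1311  0.    ] spin 0.0 rows 5.3
```

arm_command --increments '[{"slide":[-0.01,-0.007,-0.02],"spin":0,"gripper":0.3},{"slide":[-0.035,-0.025,-0.035],"spin":0,"gripper":0.3},{"slide":[-0.06,-0.042,-0.043],"spin":0,"gripper":0.3},{"slide":[-0.09,-0.063,-0.043],"spin":0,"gripper":0.3},{"slide":[-0.12,-0.084,-0.043],"spin":0,"gripper":0.3},{"slide":[-0.15,-0.106,-0.043],"spin":0,"gripper":0.3},{"slide":[-0.18,-0.128,-0.043],"spin":0,"gripper":0.3},{"slide":[-0.21,-0.15,-0.043],"spin":0,"gripper":0.3}]'

```text
t: 4.8
tool_pos: [0.5547, 0.1327, 0.248]
tool_rot: [1.425, 2.799, 0.0]
contact_force: [0.7, -1.0, -0.4]
opening: 0.0613
grip_force: 38.4
```

arm_command --increments '[{"slide":[-0.03,-0.022,0],"spin":0,"gripper":0.3},{"slide":[-0.06,-0.044,0],"spin":0,"gripper":0.3},{"slide":[-0.09,-0.066,0],"spin":0,"gripper":0.3},{"slide":[-0.12,-0.088,0],"spin":0,"gripper":0.3},{"slide":[-0.14,-0.1,0],"spin":0,"gripper":0.3},{"slide":[-0.15,-0.11,0],"spin":0,"gripper":0.3},{"slide":[-0.15,-0.11,0],"spin":0,"gripper":0.3},{"slide":[-0.15,-0.11,0],"spin":0,"gripper":0.3}]'

```text
t: 5.47
tool_pos: [0.5542, -0.0522, 0.2479]
tool_rot: [-1.428, -2.798, -0.001]
contact_force: [-0.4, 0.4, -0.0]
opening: 0.0615
grip_force: 38.4
```

```bash
python3 snap.py w4
```

```text
5.4667 [ 0.55421071 -0.05221715  0.24789013] [-1.42842512e+00 -2.79777643e+00 -6.44117676e-04] [-2.27806377e-01 -6.88532666e-02  1.82868000e+00  4.69889599e-04
  1.38192201e+00 -8.54575532e-01] 0.030577528386459808
```

View pics/w4.png

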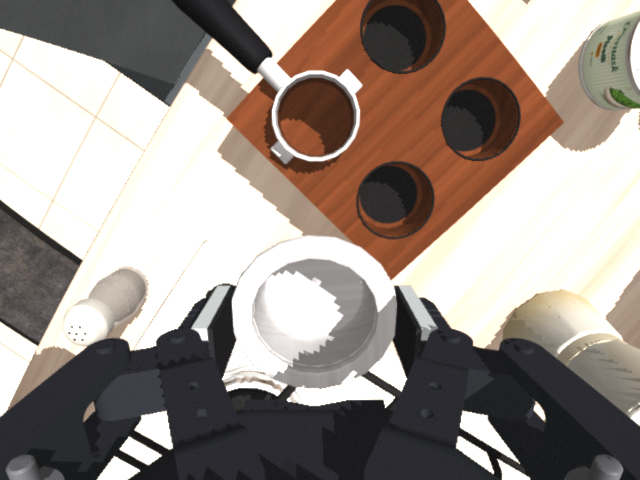

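The picture shows the held double basket, rim centred near (315,310). The filter-holder ring is at (316,116) and the wells are at (402,32), (480,118) and (395,200), so I'll fit the station and the basket in hand jointly.

```bash
cat > stn.py <<'E'
from fit import *
np.set_printoptions(precision=4,suppress=True)
V=load('w4');i,o,_=V[0]
if __name__=='__main__':
    for n,p,z,rs in [('fh',(316,116),.056,[.03,.0275]),('wFL',(402,32),.04,[.028]),('wRL',(480,118),.04,[.028]),('wRR',(395,200),.04,[.028])]:
        p0=onz(i,p,z,o);print(n,p0,'free',fit(p0,rs,V),'fix',fit(p0,rs,V,True))
    def f(v,zr=.056):
        c,s=np.cos(v[2]),np.sin(v[2]);P=lambda a,b:[v[0]+c*a-s*b,v[1]+s*a+c*b,.04]
        return -(score([v[0],v[1],zr],[.03,.0275],V)/2+sum(score(P(*w),[.028],V) for w in [(.085,0),(0,.085),(.085,.085)]))
    best=min((minimize(f,[x,y,a],method='Nelder-Mead',options=dict(initial_simplex=np.array([x,y,a])+np.vstack([np.zeros(3),np.diag([.002,.002,.03])]))) for x in(.508,.512) for y in(.008,.012,.016) for a in(-.13,-.17)),key=lambda r:r.fun)
    print('joint',best.x,best.fun)
    # basket in hand
    d=np.array([0,0,0]);T=R.from_rotvec(o['tool_rot']).as_matrix()
    p0=onz(i,(315,310),o['tool_pos'][2]-.057,o);b=fit(p0,[.032],V);print('held',b,'tool',T.T@(b[:3]-o['tool_pos']))
    b=fit(p0,[.032],V,True);print('fix',b[3],'tool',T.T@(b[:3]-o['tool_pos']))
E
python3 stn.py
```

```text
fh [0.5093 0.0112 0.056 ] free [  0.509    0.0111   0.0525 531.7185] fix [  0.5091   0.011    0.056  491.8711]
wFL [0.5235 0.0925 0.04  ] free [ 0.5221  0.0891  0.0558 59.6235] fix [ 0.5247  0.0938  0.04   36.0621]
wRL [0.6053 0.0817 0.04  ] free [ 0.6011  0.0764  0.0566 87.749 ] fix [ 0.6068  0.0835  0.04   48.8203]
wRR [ 0.5928 -0.0022  0.04  ] free [ 0.5883 -0.0027  0.0571 76.6046] fix [ 0.5925 -0.001   0.04   48.1821]
joint [ 0.5091  0.0111 -0.1415] -351.7810068149589
held [  0.5597  -0.0607   0.189  123.3058] tool [-0.0101 -0.0005  0.0589]
fix 113.2198440246592 tool [-0.0088  0.0002  0.057 ]
```

```bash
python3 - <<'E'
from go import *
go([(.5099,.0116,.165,36)])
E
```

```text
now [ 0.5543 -0.0515  0.2479] 36.0 grip 0.0615 [ 0.8  0.5 -0.5]
slide [0.0771 0.0012 0.0829] spin -0.0 rows 2.7
```

arm_command --increments '[{"slide":[0.025,0,0.01],"spin":0,"gripper":0.3},{"slide":[0.05,0.001,0.03],"spin":0,"gripper":0.3},{"slide":[0.077,0.0012,0.05],"spin":0,"gripper":0.3},{"slide":[0.077,0.0012,0.07],"spin":0,"gripper":0.3},{"slide":[0.077,0.0012,0.083],"spin":0,"gripper":0.3},{"slide":[0.077,0.0012,0.083],"spin":0,"gripper":0.3},{"slide":[0.077,0.0012,0.083],"spin":0,"gripper":0.3}]'

```text
t: 6.1
tool_pos: [0.5096, 0.0123, 0.1644]
tool_rot: [-1.423, -2.799, 0.001]
contact_force: [-0.1, -0.2, 0.6]
opening: 0.0613
grip_force: 38.4
```

```bash
python3 snap.py w5
```

```text
6.1 [0.5096091  0.01234998 0.16441012] [-1.42319006e+00 -2.79896347e+00  5.65571274e-04] [-1.21931255e-01 -9.32239306e-02  1.99964889e+00  2.13407185e-04
  1.23677764e+00 -7.51995827e-01] -0.0007413041372963409
```

View pics/w5.png

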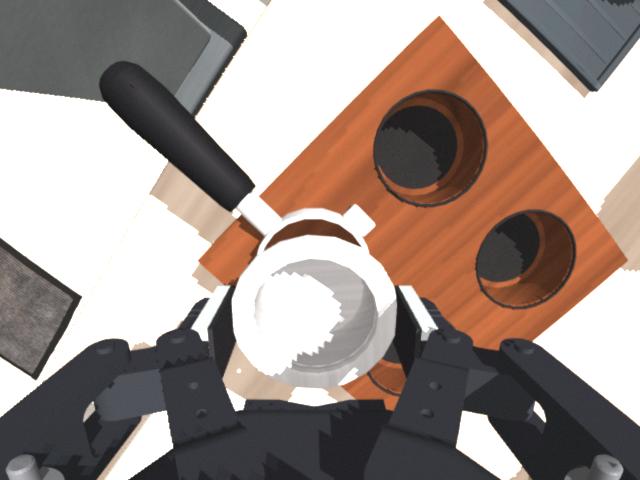

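The basket hovers over the ring, whose back arc shows at (313,210), with wells at (430,148) and (525,258). I'll refit from these visible parts.

```bash
python3 - <<'E'
from fit import *
import fit as F
from go import go
np.set_printoptions(precision=4,suppress=True)
V=load('w5');i,o,G=V[0]
m=np.ones((480,640),np.float32);cv2.ellipse(m,(315,312),(92,84),0,0,360,0,-1);m[300:,180:460]=0
V=[(i,o,tuple(g*m for g in G))]
p0=[.5091,.0111,.056]
print('ring',fit(p0,[.03,.0275],V,True,.006),fit(p0,[.03,.0275],V,False,.006))
for n,p in [('wFL',(430,148)),('wRL',(525,258))]:
    q=onz(i,p,.04,o);print(n,q,fit(q,[.028],V,True))
def f(v):
    c,s=np.cos(v[2]),np.sin(v[2]);P=lambda a,b:[v[0]+c*a-s*b,v[1]+s*a+c*b,.04]
    return -(score([v[0],v[1],.056],[.03,.0275],V)+sum(score(P(*w),[.028],V) for w in [(0,.085),(.085,.085)]))
b=min((minimize(f,[x,y,a],method='Nelder-Mead',options=dict(initial_simplex=np.array([x,y,a])+np.vstack([np.zeros(3),np.diag([.002,.002,.03])]))) for x in(.507,.51,.512) for y in(.008,.012,.015) for a in(-.13,-.16)),key=lambda r:r.fun)
print('joint',b.x,b.fun)
# basket rim from pixel extents
f_=K(i)
im=i['frame'].copy()
q=proj(i,ring([b.x[0],b.x[1],.056],.03),o);q=np.round(q).astype(int)
cv2.polylines(im,[q],True,(0,255,0),1)
T=R.from_rotvec(o['tool_rot']).as_matrix()
for dx,col in ((0,(255,0,0)),):
    P=ring([dx,-.001,.061],.032)@T.T+o['tool_pos'];a=np.linspace(0,2*np.pi,120,endpoint=False)
    P=(np.c_[dx+.032*np.cos(a),-.001+.032*np.sin(a),np.full(120,.061)])@T.T+o['tool_pos']
    cv2.polylines(im,[np.round(proj(i,P,o)).astype(int)],True,col,1)
cv2.imwrite('pics/o5.png',cv2.resize(im[170:420,190:470],None,fx=2,fy=2)[:,:,::-1])
E
```

```text
ring [ 0.5088  0.0081  0.056  93.3779] [  0.5103   0.0093   0.0482 139.885 ]
wFL [0.5219 0.095  0.04  ] [ 0.5245  0.0955  0.04   49.5765]
wRL [0.6051 0.0819 0.04  ] [ 0.6082  0.0828  0.04   53.6834]
joint [ 0.5092  0.0105 -0.1394] -233.46137437668148
```

View pics/o5.png

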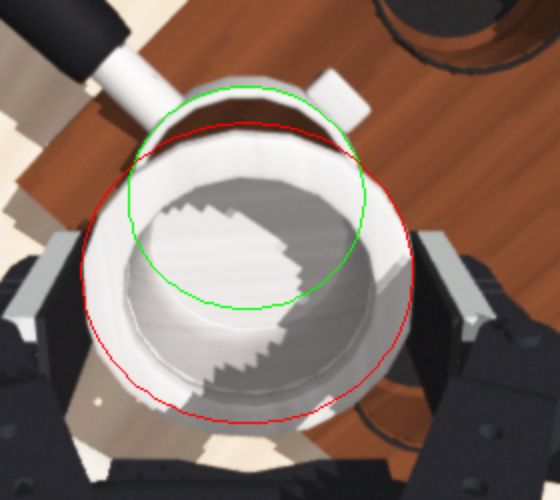

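The overlay shows the rim sitting about 2 mm behind the drawn circle in tool x, and the ring fit matches its top edge. I'll shift 1.6 mm and lower slowly.

arm_command --increments '[{"slide":[0.0016,0,0.005],"spin":0,"gripper":0.3},{"slide":[0.0016,0,0.01],"spin":0,"gripper":0.3},{"slide":[0.0016,0,0.015],"spin":0,"gripper":0.3},{"slide":[0.0016,0,0.02],"spin":0,"gripper":0.3},{"slide":[0.0016,0,0.024],"spin":0,"gripper":0.3},{"slide":[0.0016,0,0.028],"spin":0,"gripper":0.3},{"slide":[0.0016,0,0.031],"spin":0,"gripper":0.3},{"slide":[0.0016,0,0.034],"spin":0,"gripper":0.3}]'

```text
t: 6.82
tool_pos: [0.5091, 0.0124, 0.1304]
tool_rot: [-1.426, -2.799, 0.0]
contact_force: [0.1, -0.2, -0.0]
opening: 0.0611
grip_force: 38.4
```

arm_command --increments '[{"slide":[0,0,0.002],"spin":0,"gripper":0.3},{"slide":[0,0,0.004],"spin":0,"gripper":0.3},{"slide":[0,0,0.006],"spin":0,"gripper":0.3},{"slide":[0,0,0.008],"spin":0,"gripper":0.3},{"slide":[0,0,0.008],"spin":0,"gripper":0.3}]'

```text
t: 7.23
tool_pos: [0.509, 0.0125, 0.1225]
tool_rot: [-1.426, -2.799, 0.0]
contact_force: [0.6, 0.4, -0.7]
opening: 0.0613
grip_force: 38.4
```

arm_command --increments '[{"slide":[0,0,0.001],"spin":0,"gripper":0.3},{"slide":[0,0,0.002],"spin":0,"gripper":0.3},{"slide":[0,0,0.002],"spin":0,"gripper":0.3}]'

```text
t: 7.48
tool_pos: [0.5091, 0.0125, 0.1208]
tool_rot: [-1.426, -2.799, 0.0]
contact_force: [-0.3, 0.3, -0.7]
opening: 0.0614
grip_force: 38.4
```

arm_command --increments '[{"slide":[0,0,0],"spin":0,"gripper":0.75},{"slide":[0,0,0],"spin":0,"gripper":0.75},{"slide":[0,0,0],"spin":0,"gripper":0.75},{"slide":[0,0,-0.02],"spin":0,"gripper":0.75},{"slide":[0,0,-0.05],"spin":0,"gripper":0.8},{"slide":[0.01,0,-0.08],"spin":0,"gripper":0.8},{"slide":[-0.01,0,-0.1],"spin":0,"gripper":0.8},{"slide":[-0.03,0,-0.1],"spin":0,"gripper":0.8}]'

```text
t: 8.15
tool_pos: [0.5293, -0.0117, 0.2272]
tool_rot: [1.419, 2.792, 0.005]
contact_force: [1.3, -0.3, 0.7]
opening: 0.0768
grip_force: 0.0
```

arm_command --increments '[{"slide":[-0.03,0,0],"spin":0,"gripper":0.8},{"slide":[-0.05,0,0],"spin":0,"gripper":0.8},{"slide":[-0.05,0,0],"spin":0,"gripper":0.8},{"slide":[-0.05,0,0],"spin":0,"gripper":0.8}]'

```text
t: 8.48
tool_pos: [0.5564, -0.0528, 0.2209]
tool_rot: [-1.428, -2.798, -0.0]
contact_force: [-0.3, 0.8, -1.0]
opening: 0.0766
grip_force: 0.0
```

```bash
python3 snap.py w6; python3 - <<'E'
from fit import *
np.set_printoptions(precision=4,suppress=True)
V=load('w6')
for z in (.061,.065):print(fit([.5091,.011,z],[.032],V),fit([.5091,.011,z],[.032],V,True))
from go import *
go([(.5091,.2,.25,36),(.5505,.2855,.2,36)])
E
```

```text
8.4833 [ 0.55640891 -0.05284604  0.22089081] [-1.42818614e+00 -2.79770323e+00 -1.67812802e-04] [-2.27921914e-01 -3.82566201e-02  1.84618517e+00  2.15284691e-04
  1.33406231e+00 -8.54767661e-01] 0.028042794042686673
[  0.5088   0.012    0.056  251.8525] [  0.509    0.0117   0.061  191.8386]
[  0.5088   0.012    0.056  251.8752] [  0.5091   0.0132   0.065  145.6256]
now [ 0.5559 -0.0522  0.2207] 36.0 grip 0.0772 [ 0.1 -0.  -0.3]
slide [ 0.2316  0.1102 -0.0293] spin -0.0 rows 6.2
slide [0.0448 0.0837 0.05  ] spin 0.0 rows 2.6
```

View pics/w6.png

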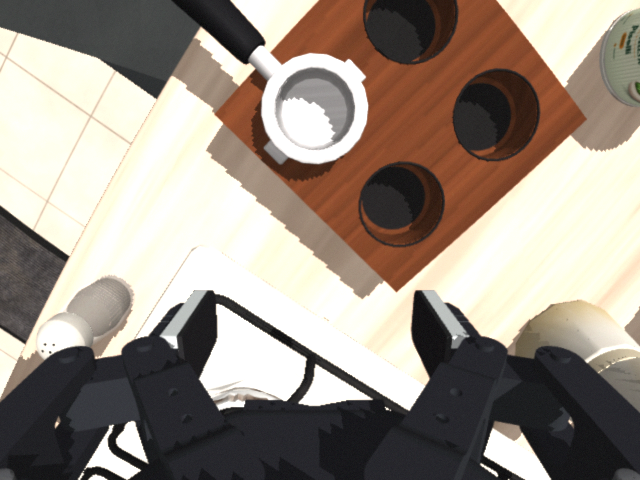

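The double basket sits level and concentric in the ring at (315,108), rim flush. Next is the funnel, stopping short for a look with the fingers already at the final angle.

```bash
python3 - <<'E'
from go import *
go([(.592,.229,.23,36)])
E
```

```text
now [ 0.5559 -0.0522  0.2207] 36.0 grip 0.0772 [ 0.1 -0.  -0.3]
slide [ 0.2064  0.1943 -0.0093] spin -0.0 rows 6.8
```

arm_command --increments '[{"slide":[0.015,0.015,-0.009],"spin":0,"gripper":0.8},{"slide":[0.043,0.04,-0.009],"spin":0,"gripper":0.8},{"slide":[0.072,0.068,-0.009],"spin":0,"gripper":0.8},{"slide":[0.1,0.095,-0.009],"spin":0,"gripper":0.8},{"slide":[0.129,0.122,-0.009],"spin":0,"gripper":0.8},{"slide":[0.158,0.149,-0.009],"spin":0,"gripper":0.8},{"slide":[0.186,0.175,-0.009],"spin":0,"gripper":0.8},{"slide":[0.206,0.194,-0.009],"spin":0,"gripper":0.8}]'

```text
t: 9.2
tool_pos: [0.5907, 0.2324, 0.2298]
tool_rot: [-1.422, -2.801, -0.001]
contact_force: [0.3, -0.1, 0.3]
opening: 0.0769
grip_force: 0.0
```

arm_command --increments '[{"slide":[0,0,0],"spin":0,"gripper":0.8},{"slide":[0,0,0],"spin":0,"gripper":0.8},{"slide":[0,0,0],"spin":0,"gripper":0.8}]'

```text
t: 9.45
tool_pos: [0.5912, 0.2285, 0.2296]
tool_rot: [-1.425, -2.799, 0.001]
contact_force: [0.6, -0.2, -0.3]
opening: 0.0767
grip_force: 0.0
```

```bash
python3 snap.py w7; python3 - <<'E'
from fit import *
np.set_printoptions(precision=4,suppress=True)
V=load('w7')
print(fit([.551,.2857,.03],[.031],V),fit([.551,.2857,.03],[.031],V,True))
print('sgl',fit([.451,.439,.027],[.032],V,True),'tamfoot',fit([.443,.2377,.015],[.0255],V,True))
from go import *
go([(.551,.2857,.2,36),(.551,.2857,.082,36)])
E
```

```text
9.45 [0.59124709 0.22852278 0.22957546] [-1.42487231e+00 -2.79941110e+00  1.46975865e-03] [ 2.51635490e-01  1.28377092e-01  1.65880734e+00 -4.34368830e-04
  1.35534208e+00 -3.77440309e-01] 0.004032017124817472
[  0.5504   0.2852   0.032  330.6697] [  0.5504   0.2852   0.03   323.207 ]
sgl [0.443 0.431 0.027 0.   ] tamfoot [  0.4425   0.2374   0.015  123.4741]
now [0.5915 0.2279 0.2297] 36.0 grip 0.0768 [ 0.1 -0.4 -0.5]
slide [0.0706 0.0012 0.0297] spin -0.0 rows 1.8
slide [0.    0.    0.118] spin 0.0 rows 2.8
```

arm_command --increments '[{"slide":[0.035,0,0.01],"spin":0,"gripper":0.8},{"slide":[0.07,0.0005,0.03],"spin":0,"gripper":0.8},{"slide":[0.07,0.0005,0.06],"spin":0,"gripper":0.8},{"slide":[0.07,0.0005,0.09],"spin":0,"gripper":0.8},{"slide":[0.07,0.0005,0.12],"spin":0,"gripper":0.8},{"slide":[0.07,0.0005,0.14],"spin":0,"gripper":0.8},{"slide":[0.07,0.0005,0.148],"spin":0,"gripper":0.8},{"slide":[0.07,0.0005,0.148],"spin":0,"gripper":0.8}]'

```text
t: 10.17
tool_pos: [0.5498, 0.2836, 0.0793]
tool_rot: [-1.427, -2.795, 0.006]
contact_force: [-0.4, -0.5, 0.5]
opening: 0.0765
grip_force: 0.0
```

arm_command --increments '[{"slide":[0,0,0],"spin":0,"gripper":0.3},{"slide":[0,0,0],"spin":0,"gripper":0.3},{"slide":[0,0,0],"spin":0,"gripper":0.3},{"slide":[0,0,0],"spin":0,"gripper":0.3},{"slide":[0,0,0],"spin":0,"gripper":0.3}]' --newtons 35

```text
t: 10.58
tool_pos: [0.5525, 0.2857, 0.0838]
tool_rot: [1.425, 2.797, 0.003]
contact_force: [0.3, -0.5, 3.8]
opening: 0.0611
grip_force: 38.5
```

arm_command --increments '[{"slide":[0,0,-0.02],"spin":0,"gripper":0.3},{"slide":[0,0,-0.05],"spin":0,"gripper":0.3},{"slide":[0,0,-0.09],"spin":0,"gripper":0.3},{"slide":[0,0,-0.12],"spin":0,"gripper":0.3},{"slide":[0,0,-0.14],"spin":0,"gripper":0.3},{"slide":[0,0,-0.14],"spin":0,"gripper":0.3},{"slide":[0,0,-0.14],"spin":0,"gripper":0.3}]'

```text
t: 11.17
tool_pos: [0.5519, 0.2857, 0.2236]
tool_rot: [1.425, 2.797, 0.004]
contact_force: [-0.8, -0.3, -1.7]
opening: 0.0611
grip_force: 38.6
```

```bash
python3 snap.py w8; python3 - <<'E'
from go import *
go([(.5091,.0115,.22,36)])
E
```

```text
11.1667 [0.55192012 0.28569431 0.22360919] [1.42516321 2.79714241 0.00406357] [ 3.57963676e-01  1.03481690e-01  1.69624443e+00  4.86301590e-05
  1.33839902e+00 -2.70395510e-01] 0.0560068262514543
now [0.551  0.2853 0.2213] 36.0 grip 0.0612 [-0.2 -0.8 -1.7]
slide [-0.1969 -0.1948  0.0013] spin 0.0 rows 6.6
```

arm_command --increments '[{"slide":[-0.015,-0.015,0],"spin":0,"gripper":0.3},{"slide":[-0.042,-0.042,0],"spin":0,"gripper":0.3},{"slide":[-0.07,-0.07,0],"spin":0,"gripper":0.3},{"slide":[-0.098,-0.098,0],"spin":0,"gripper":0.3},{"slide":[-0.126,-0.126,0],"spin":0,"gripper":0.3},{"slide":[-0.154,-0.154,0],"spin":0,"gripper":0.3},{"slide":[-0.18,-0.18,0],"spin":0,"gripper":0.3},{"slide":[-0.197,-0.195,0],"spin":0,"gripper":0.3}]'

```text
t: 11.88
tool_pos: [0.5071, 0.0088, 0.2188]
tool_rot: [-1.427, -2.794, 0.004]
contact_force: [0.2, 0.1, -1.2]
opening: 0.0613
grip_force: 38.6
```

arm_command --increments '[{"slide":[0,0,0.015],"spin":0,"gripper":0.3},{"slide":[0,0,0.03],"spin":0,"gripper":0.3},{"slide":[0,0,0.045],"spin":0,"gripper":0.3},{"slide":[0,0,0.055],"spin":0,"gripper":0.3},{"slide":[0,0,0.055],"spin":0,"gripper":0.3},{"slide":[0,0,0.055],"spin":0,"gripper":0.3}]'

```text
t: 12.38
tool_pos: [0.5082, 0.0116, 0.165]
tool_rot: [-1.424, -2.796, 0.002]
contact_force: [0.9, -0.3, -0.3]
opening: 0.0615
grip_force: 38.6
```

```bash
python3 snap.py w9; python3 - <<'E'
from go import *
go([(.5098,.0122,.148,36)])
from fit import *
np.set_printoptions(precision=4,suppress=True)
V=load('w9');i,o,G=V[0]
T=R.from_rotvec(o['tool_rot']).as_matrix()
# white-rim extents of held funnel: radial search for best circle in tool frame
def sc(x,y,z,r):return score((T@[x,y,z])+o['tool_pos'],[r],V)
L=[(sc(x,y,z,.031),x,y,z) for x in np.arange(-.006,.0061,.001) for y in np.arange(-.003,.0031,.001) for z in np.arange(.048,.061,.002)]
L.sort(reverse=True);print(np.array(L[:6]))
im=cv2.convertScaleAbs(i['frame'],alpha=1.3)[100:440,100:540]
cv2.imwrite('pics/c9.png',cv2.resize(im,None,fx=1.7,fy=1.7)[:,:,::-1])
E
```

```text
12.3833 [0.50823899 0.01163041 0.16496764] [-1.42435828e+00 -2.79595826e+00  2.16983179e-03] [-1.23587318e-01 -9.62065048e-02  2.00138923e+00 -3.15755273e-05
  1.24038769e+00 -7.52039573e-01] 0.0006728090878847258
now [0.5091 0.0116 0.1663] 36.0 grip 0.0611 [0.8 0.  0.4]
slide [0.0001 0.001  0.0183] spin 0.0 rows 0.4
[[182.8009   0.      -0.001    0.052 ]
 [166.1413   0.001   -0.001    0.05  ]
 [150.6247  -0.002   -0.002    0.056 ]
 [150.06     0.001   -0.001    0.052 ]
 [149.1621  -0.003   -0.002    0.056 ]
 [138.8686   0.002   -0.001    0.05  ]]
```

View pics/c9.png

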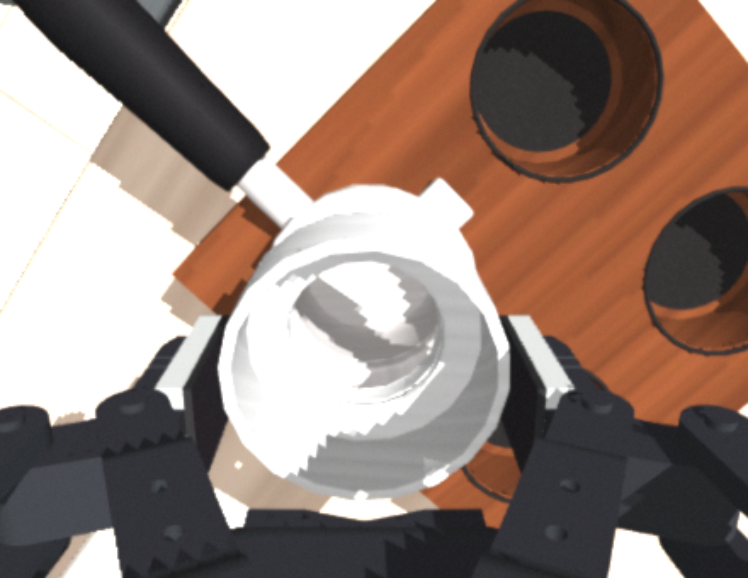

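The picture shows the funnel held level over the basket, concentric to about a millimetre. I'll lower it slowly and watch the force.

arm_command --increments '[{"slide":[0,0.0007,0.006],"spin":0,"gripper":0.3},{"slide":[0,0.0007,0.012],"spin":0,"gripper":0.3},{"slide":[0,0.0007,0.016],"spin":0,"gripper":0.3},{"slide":[0,0.0007,0.019],"spin":0,"gripper":0.3},{"slide":[0,0.0007,0.021],"spin":0,"gripper":0.3},{"slide":[0,0.0007,0.023],"spin":0,"gripper":0.3},{"slide":[0,0.0007,0.024],"spin":0,"gripper":0.3}]'

```text
t: 13.02
tool_pos: [0.5098, 0.0118, 0.1427]
tool_rot: [-1.426, -2.799, 0.0]
contact_force: [-0.3, 0.2, -1.9]
opening: 0.0612
grip_force: 38.6
```

arm_command --increments '[{"slide":[0,0,0.001],"spin":0,"gripper":0.3},{"slide":[0,0,0.002],"spin":0,"gripper":0.3},{"slide":[0,0,0.002],"spin":0,"gripper":0.3}]'

```text
t: 13.27
tool_pos: [0.5099, 0.0118, 0.1408]
tool_rot: [-1.426, -2.799, -0.0]
contact_force: [-0.0, -0.7, -0.3]
opening: 0.0612
grip_force: 38.6
```

arm_command --increments '[{"slide":[0,0,0.001],"spin":0,"gripper":0.3},{"slide":[0,0,0.002],"spin":0,"gripper":0.3},{"slide":[0,0,0.003],"spin":0,"gripper":0.3},{"slide":[0,0,0.003],"spin":0,"gripper":0.3}]'

```text
t: 13.6
tool_pos: [0.5098, 0.0118, 0.1377]
tool_rot: [-1.426, -2.799, 0.0]
contact_force: [0.3, -0.8, -0.3]
opening: 0.0616
grip_force: 38.6
```

arm_command --increments '[{"slide":[0,0,0.001],"spin":0,"gripper":0.3},{"slide":[0,0,0.002],"spin":0,"gripper":0.3},{"slide":[0,0,0.002],"spin":0,"gripper":0.3}]'

```text
t: 13.85
tool_pos: [0.5098, 0.0118, 0.1356]
tool_rot: [-1.426, -2.799, 0.0]
contact_force: [0.3, 0.3, -1.1]
opening: 0.0611
grip_force: 38.6
```

arm_command --increments '[{"slide":[0,0,0.001],"spin":0,"gripper":0.3},{"slide":[0,0,0.0015],"spin":0,"gripper":0.3},{"slide":[0,0,0.0015],"spin":0,"gripper":0.3}]'

```text
t: 14.1
tool_pos: [0.51, 0.0118, 0.1347]
tool_rot: [1.426, 2.799, -0.0]
contact_force: [-1.3, 0.5, 1.8]
opening: 0.061
grip_force: 38.8
```

arm_command --increments '[{"slide":[0,0,0],"spin":0,"gripper":0.75},{"slide":[0,0,0],"spin":0,"gripper":0.75},{"slide":[0,0,0],"spin":0,"gripper":0.75},{"slide":[0,0,-0.02],"spin":0,"gripper":0.75},{"slide":[0,0,-0.05],"spin":0,"gripper":0.8},{"slide":[0,0,-0.08],"spin":0,"gripper":0.8},{"slide":[-0.03,0,-0.1],"spin":0,"gripper":0.8},{"slide":[-0.06,0,-0.1],"spin":0,"gripper":0.8}]'

```text
t: 14.77
tool_pos: [0.5478, -0.0369, 0.2407]
tool_rot: [1.418, 2.792, 0.005]
contact_force: [0.8, -0.6, 1.0]
opening: 0.0767
grip_force: 0.0
```

arm_command --increments '[{"slide":[-0.02,0,0],"spin":0,"gripper":0.8},{"slide":[-0.02,0,0],"spin":0,"gripper":0.8},{"slide":[-0.02,0,0],"spin":0,"gripper":0.8}]'

```text
t: 15.02
tool_pos: [0.5571, -0.0535, 0.2342]
tool_rot: [-1.428, -2.797, -0.0]
contact_force: [-0.9, -0.6, 0.5]
opening: 0.0769
grip_force: 0.0
```

```bash
python3 snap.py w10; python3 - <<'E'
from fit import *
np.set_printoptions(precision=4,suppress=True)
V=load('w10')
for z in (.08,.09):print(fit([.509,.012,z],[.031],V),fit([.509,.012,.085],[.031],V,True))
from go import *
# wrist hover beside single basket, tool-y 36
X=np.array([-.588,.809]);p=np.array([.451,.4391])-.07*X
print(p);go([(p[0],p[1],.23,36)])
E
```

```text
15.0167 [ 0.55706199 -0.05351428  0.234169  ] [-1.42805573e+00 -2.79743426e+00 -1.27203962e-04] [-2.28846743e-01 -4.91016054e-02  1.83350789e+00  2.61688666e-04
  1.35788105e+00 -8.55693434e-01] 0.033610988581710716
[  0.5084   0.0115   0.0729 232.6486] [  0.5087   0.0125   0.085  264.8622]
[  0.5087   0.0127   0.0825 291.4802] [  0.5087   0.0125   0.085  264.8622]
[0.4922 0.3825]
now [ 0.5566 -0.0528  0.2338] 36.0 grip 0.0773 [-0.2  0.1 -0.3]
slide [0.3902 0.2035 0.0038] spin -0.0 rows 10.6
```

arm_command --increments '[{"slide":[0.015,0.008,0],"spin":0,"gripper":0.8},{"slide":[0.045,0.023,0],"spin":0,"gripper":0.8},{"slide":[0.08,0.042,0],"spin":0,"gripper":0.8},{"slide":[0.115,0.06,0],"spin":0,"gripper":0.8},{"slide":[0.15,0.078,0],"spin":0,"gripper":0.8},{"slide":[0.185,0.096,0],"spin":0,"gripper":0.8},{"slide":[0.22,0.115,0],"spin":0,"gripper":0.8},{"slide":[0.255,0.133,0],"spin":0,"gripper":0.8}]'

```text
t: 15.73
tool_pos: [0.5128, 0.2341, 0.234]
tool_rot: [-1.424, -2.8, 0.0]
contact_force: [0.6, -1.5, 0.3]
opening: 0.0768
grip_force: 0.0
```

arm_command --increments '[{"slide":[0.035,0.018,0],"spin":0,"gripper":0.8},{"slide":[0.07,0.036,0],"spin":0,"gripper":0.8},{"slide":[0.1,0.053,0],"spin":0,"gripper":0.8},{"slide":[0.12,0.063,0],"spin":0,"gripper":0.8},{"slide":[0.135,0.07,0],"spin":0,"gripper":0.8},{"slide":[0.135,0.07,0],"spin":0,"gripper":0.8},{"slide":[0.135,0.07,0],"spin":0,"gripper":0.8},{"slide":[0.135,0.07,0],"spin":0,"gripper":0.8}]'

```text
t: 16.4
tool_pos: [0.4913, 0.3815, 0.234]
tool_rot: [-1.426, -2.799, 0.002]
contact_force: [0.5, -0.5, 0.3]
opening: 0.0767
grip_force: 0.0
```

```bash
python3 snap.py w11; python3 - <<'E'
from fit import *
np.set_printoptions(precision=4,suppress=True)
V=load('w11')
a=fit([.451,.4391,.027],[.032],V);b=fit([.451,.4391,.027],[.032],V,True);print(a,b)
print('lev',fit([.4435,.3405,.037],[.022],V,True),fit([.4435,.3405,.037],[.0225],V,True))
from go import *
go([(b[0],b[1],.09,36)])
E
```

```text
16.4 [0.49127799 0.38150935 0.23397111] [-1.42553046e+00 -2.79928744e+00  1.71816358e-03] [ 5.40841387e-01  9.75804856e-02  1.68454009e+00 -3.92496161e-04
  1.36052226e+00 -8.78362072e-02] 0.0017451410068230378
[  0.4504   0.4374   0.0259 313.7472] [  0.4504   0.4373   0.027  311.2643]
lev [  0.4471   0.3361   0.037  119.0375] [  0.4478   0.337    0.037  102.7886]
now [0.4916 0.3811 0.2341] 36.0 grip 0.0767 [-0.3 -0.3 -0.6]
slide [ 0.0697 -0.0004  0.1441] spin -0.0 rows 3.8
```

arm_command --increments '[{"slide":[0.035,0,0.01],"spin":0,"gripper":0.8},{"slide":[0.07,-0.0004,0.03],"spin":0,"gripper":0.8},{"slide":[0.07,-0.0004,0.06],"spin":0,"gripper":0.8},{"slide":[0.07,-0.0004,0.09],"spin":0,"gripper":0.8},{"slide":[0.07,-0.0004,0.12],"spin":0,"gripper":0.8},{"slide":[0.07,-0.0004,0.138],"spin":0,"gripper":0.8},{"slide":[0.07,-0.0004,0.144],"spin":0,"gripper":0.8},{"slide":[0.07,-0.0004,0.144],"spin":0,"gripper":0.8}]'

```text
t: 17.12
tool_pos: [0.4498, 0.4366, 0.0882]
tool_rot: [-1.427, -2.797, 0.006]
contact_force: [-0.8, -0.5, -0.2]
opening: 0.0766
grip_force: 0.0
```

arm_command --increments '[{"slide":[0,0,0],"spin":0,"gripper":0.8},{"slide":[0,0,0],"spin":0,"gripper":0.3},{"slide":[0,0,0],"spin":0,"gripper":0.3},{"slide":[0,0,0],"spin":0,"gripper":0.3},{"slide":[0,0,0],"spin":0,"gripper":0.3},{"slide":[0,0,0],"spin":0,"gripper":0.3}]' --newtons 35

```text
t: 17.62
tool_pos: [0.4521, 0.4392, 0.0937]
tool_rot: [1.425, 2.797, 0.006]
contact_force: [-1.0, -2.0, 8.0]
opening: 0.0616
grip_force: 37.3
```

arm_command --increments '[{"slide":[0,0,-0.02],"spin":0,"gripper":0.3},{"slide":[0,0,-0.05],"spin":0,"gripper":0.3},{"slide":[0,0,-0.08],"spin":0,"gripper":0.3},{"slide":[0,0,-0.11],"spin":0,"gripper":0.3},{"slide":[0,0,-0.13],"spin":0,"gripper":0.3},{"slide":[0,0,-0.13],"spin":0,"gripper":0.3}]'

```text
t: 18.12
tool_pos: [0.453, 0.4403, 0.2285]
tool_rot: [1.424, 2.794, 0.018]
contact_force: [0.6, 0.4, -0.2]
opening: 0.0616
grip_force: 38.2
```

```bash
python3 - <<'E'
from go import *
go([(.594,.0000,.22,36)])
E
```

```text
now [0.453  0.4403 0.2285] 36.0 grip 0.0616 [ 0.6  0.4 -0.2]
slide [-0.4391 -0.1446  0.0085] spin -0.0 rows 11.1
```

arm_command --increments '[{"slide":[-0.02,-0.007,0],"spin":0,"gripper":0.3},{"slide":[-0.055,-0.018,0],"spin":0,"gripper":0.3},{"slide":[-0.09,-0.03,0],"spin":0,"gripper":0.3},{"slide":[-0.125,-0.041,0],"spin":0,"gripper":0.3},{"slide":[-0.16,-0.053,0],"spin":0,"gripper":0.3},{"slide":[-0.195,-0.064,0],"spin":0,"gripper":0.3},{"slide":[-0.23,-0.076,0],"spin":0,"gripper":0.3},{"slide":[-0.265,-0.087,0],"spin":0,"gripper":0.3}]'

```text
t: 18.78
tool_pos: [0.5358, 0.171, 0.22]
tool_rot: [1.426, 2.799, 0.0]
contact_force: [1.3, 1.1, -0.9]
opening: 0.0617
grip_force: 38.2
```

arm_command --increments '[{"slide":[-0.035,-0.012,0],"spin":0,"gripper":0.3},{"slide":[-0.07,-0.023,0],"spin":0,"gripper":0.3},{"slide":[-0.1,-0.033,0],"spin":0,"gripper":0.3},{"slide":[-0.13,-0.043,0],"spin":0,"gripper":0.3},{"slide":[-0.15,-0.05,0],"spin":0,"gripper":0.3},{"slide":[-0.165,-0.055,0],"spin":0,"gripper":0.3},{"slide":[-0.174,-0.058,0],"spin":0,"gripper":0.3},{"slide":[-0.174,-0.058,0],"spin":0,"gripper":0.3}]'

```text
t: 19.45
tool_pos: [0.5914, -0.0033, 0.2202]
tool_rot: [-1.429, -2.798, 0.0]
contact_force: [0.6, 0.7, -0.3]
opening: 0.0618
grip_force: 38.2
```

arm_command --increments '[{"slide":[0,0,0],"spin":0,"gripper":0.3},{"slide":[0,0,0],"spin":0,"gripper":0.3}]'

```text
t: 19.62
tool_pos: [0.5909, -0.001, 0.2202]
tool_rot: [-1.424, -2.799, -0.0]
contact_force: [0.0, -0.3, -1.0]
opening: 0.0612
grip_force: 38.2
```

```bash
python3 snap.py w12; cat > held.py <<'E'
import sys
from fit import *
from go import go
np.set_printoptions(precision=4,suppress=True)
def held(n,r,zs):
    V=load(n);i,o,G=V[0];T=R.from_rotvec(o['tool_rot']).as_matrix()
    L=[(score((T@[x,y,z])+o['tool_pos'],[r],V),x,y,z) for x in np.arange(-.008,.0081,.001) for y in np.arange(-.003,.0031,.001) for z in zs]
    L.sort(reverse=True);print(np.array(L[:6]))
if __name__=='__main__':
    held(sys.argv[1],float(sys.argv[2]),np.arange(float(sys.argv[3]),float(sys.argv[4]),.002))
E
python3 held.py w12 .032 .054 .074; python3 - <<'E'
from go import *
go([(.594,.0000,.13,36)])
from fit import *
V=load('w12');i,o,G=V[0]
im=cv2.convertScaleAbs(i['frame'],alpha=1.3)
cv2.imwrite('pics/c12.png',im[:,:,::-1])
E
```

```text
19.6167 [ 0.59089031 -0.00098615  0.22016795] [-1.42446195e+00 -2.79935096e+00 -4.45921574e-04] [-1.27747058e-01  3.81420250e-02  1.77105759e+00  5.03533737e-04
  1.33291917e+00 -7.57250199e-01] 0.009577932865748614
[[178.1789  -0.001   -0.001    0.066 ]
 [172.6007  -0.001    0.       0.066 ]
 [168.1945   0.      -0.001    0.064 ]
 [165.0909   0.       0.       0.064 ]
 [146.5237  -0.002   -0.001    0.066 ]
 [142.8696  -0.002   -0.001    0.068 ]]
now [ 0.5909 -0.0009  0.2203] 36.1 grip 0.0615 [ 0.7  0.4 -0. ]
slide [-0.0011  0.003   0.0903] spin 0.1 rows 2.2
```

View pics/c12.png

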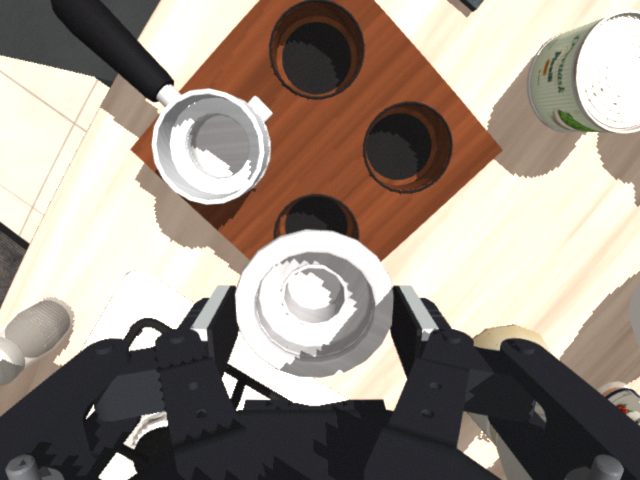

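The stepped basket is held level at (315,303) and the funnel is seated at (212,146). I'll lower the basket into the rear right well.

arm_command --increments '[{"slide":[0,0.0028,0.025],"spin":0,"gripper":0.3},{"slide":[0,0.0028,0.05],"spin":0,"gripper":0.3},{"slide":[0,0.0028,0.065],"spin":0,"gripper":0.3},{"slide":[0,0.0028,0.075],"spin":0,"gripper":0.3},{"slide":[0,0.0028,0.085],"spin":0,"gripper":0.3},{"slide":[0,0.0028,0.093],"spin":0,"gripper":0.3},{"slide":[0,0.0028,0.1],"spin":0,"gripper":0.3},{"slide":[0,0.0028,0.104],"spin":0,"gripper":0.3}]'

```text
t: 20.33
tool_pos: [0.5935, -0.0003, 0.1161]
tool_rot: [1.426, 2.799, 0.0]
contact_force: [-0.2, 0.0, -0.1]
opening: 0.0616
grip_force: 38.2
```

arm_command --increments '[{"slide":[0,0,0.001],"spin":0,"gripper":0.3},{"slide":[0,0,0.002],"spin":0,"gripper":0.3},{"slide":[0,0,0.002],"spin":0,"gripper":0.3}]'

```text
t: 20.58
tool_pos: [0.5938, -0.0005, 0.1149]
tool_rot: [1.426, 2.798, 0.0]
contact_force: [0.3, -0.3, -0.5]
opening: 0.0615
grip_force: 38.2
```

arm_command --increments '[{"slide":[0,0,0.001],"spin":0,"gripper":0.3},{"slide":[0,0,0.002],"spin":0,"gripper":0.3},{"slide":[0,0,0.002],"spin":0,"gripper":0.3}]'

```text
t: 20.83
tool_pos: [0.5935, -0.0005, 0.1125]
tool_rot: [1.426, 2.799, 0.0]
contact_force: [0.2, 0.2, -0.7]
opening: 0.0614
grip_force: 38.2
```

arm_command --increments '[{"slide":[0,0,0],"spin":0,"gripper":0.75},{"slide":[0,0,0],"spin":0,"gripper":0.75},{"slide":[0,0,0],"spin":0,"gripper":0.75},{"slide":[0,0,-0.02],"spin":0,"gripper":0.75},{"slide":[0,0,-0.05],"spin":0,"gripper":0.8},{"slide":[0,0,-0.08],"spin":0,"gripper":0.8},{"slide":[-0.03,0,-0.11],"spin":0,"gripper":0.8},{"slide":[-0.04,0,-0.12],"spin":0,"gripper":0.8}]'

```text
t: 21.5
tool_pos: [0.6199, -0.0344, 0.2384]
tool_rot: [1.422, 2.791, 0.003]
contact_force: [0.6, -0.6, 2.3]
opening: 0.077
grip_force: 0.0
```

arm_command --increments '[{"slide":[-0.02,0,0],"spin":0,"gripper":0.8},{"slide":[-0.02,0,0],"spin":0,"gripper":0.8},{"slide":[-0.02,0,0],"spin":0,"gripper":0.8}]'

```text
t: 21.75
tool_pos: [0.6286, -0.0495, 0.2314]
tool_rot: [-1.428, -2.797, 0.0]
contact_force: [-0.6, 0.1, -0.6]
opening: 0.0768
grip_force: 0.0
```

```bash
python3 snap.py w13; python3 - <<'E'
from fit import *
np.set_printoptions(precision=4,suppress=True)
V=load('w13')
print(fit([.593,0,.045],[.032],V),fit([.593,0,.045],[.032],V,True))
from go import *
X=np.array([-.588,.809]);p=np.array([.4445,.34])-.07*X
print(p);go([(p[0],p[1],.23,36)])
E
```

```text
21.75 [ 0.62857571 -0.04948141  0.23141453] [-1.42779085e+00 -2.79655853e+00  1.03845963e-04] [-1.96637811e-01  1.19416453e-01  1.66539269e+00  3.90084957e-04
  1.35837608e+00 -8.23408315e-01] 0.035322535897471107
[  0.5932  -0.0009   0.0395 251.2782] [  0.5932  -0.0009   0.045  204.1768]
[0.4857 0.2834]
now [ 0.628  -0.0488  0.2309] 36.0 grip 0.0764 [-0.1 -0.2 -0.5]
slide [0.3525 0.0798 0.0009] spin -0.0 rows 8.7
```

arm_command --increments '[{"slide":[0.015,0.003,0],"spin":0,"gripper":0.8},{"slide":[0.05,0.011,0],"spin":0,"gripper":0.8},{"slide":[0.085,0.019,0],"spin":0,"gripper":0.8},{"slide":[0.12,0.027,0],"spin":0,"gripper":0.8},{"slide":[0.155,0.035,0],"spin":0,"gripper":0.8},{"slide":[0.19,0.043,0],"spin":0,"gripper":0.8},{"slide":[0.225,0.051,0],"spin":0,"gripper":0.8},{"slide":[0.26,0.059,0],"spin":0,"gripper":0.8}]'

```text
t: 22.47
tool_pos: [0.5208, 0.1986, 0.2313]
tool_rot: [-1.424, -2.798, 0.001]
contact_force: [0.1, 0.2, 0.9]
opening: 0.0768
grip_force: 0.0
```

arm_command --increments '[{"slide":[0.035,0.008,0],"spin":0,"gripper":0.8},{"slide":[0.065,0.015,0],"spin":0,"gripper":0.8},{"slide":[0.085,0.019,0],"spin":0,"gripper":0.8},{"slide":[0.0925,0.021,0],"spin":0,"gripper":0.8},{"slide":[0.0925,0.021,0],"spin":0,"gripper":0.8},{"slide":[0.0925,0.021,0],"spin":0,"gripper":0.8}]'

```text
t: 22.97
tool_pos: [0.4855, 0.2833, 0.2318]
tool_rot: [-1.425, -2.8, 0.002]
contact_force: [0.1, -0.5, 1.3]
opening: 0.0766
grip_force: 0.0
```

```bash
python3 snap.py w14; python3 - <<'E'
from fit import *
np.set_printoptions(precision=4,suppress=True)
V=load('w14');i,o,G=V[0]
# bright disc centroid
q=proj(i,[[.4445,.34,.037]],o)[0];print('pred',q)
g=cv2.cvtColor(i['frame'],cv2.COLOR_RGB2GRAY);x,y=q.astype(int);x0,y0=max(x-60,0),max(y-60,0);s=g[y0:y+60,x0:x+60]
_,b=cv2.threshold(s,0,255,cv2.THRESH_OTSU);n,l,st,c=cv2.connectedComponentsWithStats(b)
for k in range(1,n):
    if st[k,4]>150:
        pc=c[k]+[x0,y0];print(st[k],pc,onz(i,pc,.037,o))
for r in (.019,.020,.021,.022,.031):print(r,fit([.4445,.34,.037],[r],V,True))
print('tam',proj(i,[[.443,.2375,.08]],o))
from go import *
go([(.4445,.34,.09,36)])
E
```

```text
22.9667 [0.48554854 0.28325074 0.23183573] [-1.42462007e+00 -2.79966079e+00  1.72899713e-03] [ 3.95887864e-01 -4.06797020e-02  1.82942225e+00 -4.86530435e-04
  1.35389092e+00 -2.33391283e-01] 0.0022738292186242483
pred [315.4903 127.6809]
[   0    0   38   55 1070] [267.3607  84.9935] [0.402  0.3436 0.037 ]
[  30   34   60   61 2826] [314.4292 130.6943] [0.4451 0.3379 0.037 ]
0.019 [  0.4444   0.3382   0.037  156.1994]
0.02 [  0.4453   0.3377   0.037  275.4403]
0.021 [  0.4454   0.3376   0.037  214.3545]
0.022 [  0.4449   0.3397   0.037  117.7474]
0.031 [ 0.4391  0.3473  0.037  77.2711]
tam [[217.9335 261.9672]]
now [0.4861 0.2827 0.232 ] 36.0 grip 0.0771 [ 0.6  0.1 -0.4]
slide [0.0708 0.     0.142 ] spin -0.0 rows 3.8
```

View pics/w14.png

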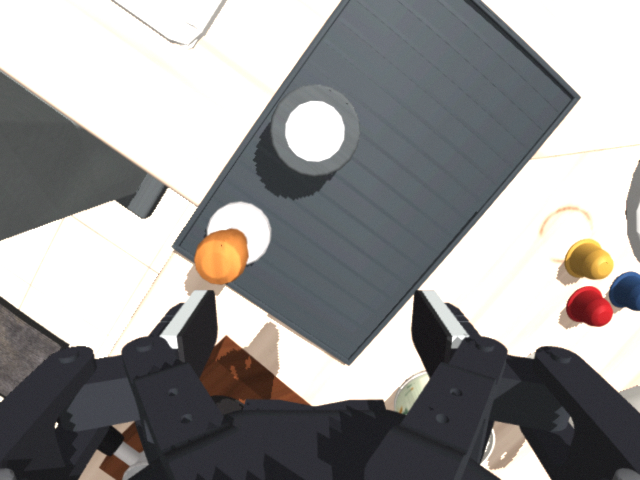

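The picture shows the leveller's bright disc at (314,131) and the tamper's foot at (240,233) with its handle top at (221,257). The mat is otherwise empty. I'll grasp the leveller.

arm_command --increments '[{"slide":[0.035,0,0.01],"spin":0,"gripper":0.8},{"slide":[0.068,-0.0006,0.03],"spin":0,"gripper":0.8},{"slide":[0.068,-0.0006,0.06],"spin":0,"gripper":0.8},{"slide":[0.068,-0.0006,0.09],"spin":0,"gripper":0.8},{"slide":[0.068,-0.0006,0.12],"spin":0,"gripper":0.8},{"slide":[0.068,-0.0006,0.135],"spin":0,"gripper":0.8},{"slide":[0.068,-0.0006,0.143],"spin":0,"gripper":0.8},{"slide":[0.068,-0.0006,0.143],"spin":0,"gripper":0.8}]'

```text
t: 23.68
tool_pos: [0.4452, 0.3362, 0.0871]
tool_rot: [-1.428, -2.796, 0.006]
contact_force: [-0.1, -0.4, 0.4]
opening: 0.0765
grip_force: 0.0
```

arm_command --increments '[{"slide":[0,0,0],"spin":0,"gripper":0.8},{"slide":[0,0,0],"spin":0,"gripper":0.3},{"slide":[0,0,0],"spin":0,"gripper":0.3},{"slide":[0,0,0],"spin":0,"gripper":0.3},{"slide":[0,0,0],"spin":0,"gripper":0.3},{"slide":[0,0,0],"spin":0,"gripper":0.3}]' --newtons 60

```text
t: 24.18
tool_pos: [0.4475, 0.3386, 0.0921]
tool_rot: [1.425, 2.796, 0.006]
contact_force: [0.8, -1.1, 6.9]
opening: 0.0597
grip_force: 65.6
```

arm_command --increments '[{"slide":[0,0,-0.02],"spin":0,"gripper":0.3},{"slide":[0,0,-0.05],"spin":0,"gripper":0.3},{"slide":[0,0,-0.08],"spin":0,"gripper":0.3},{"slide":[0,0,-0.11],"spin":0,"gripper":0.3},{"slide":[0,0,-0.13],"spin":0,"gripper":0.3},{"slide":[0,0,-0.13],"spin":0,"gripper":0.3},{"slide":[0,0,-0.13],"spin":0,"gripper":0.3}]'

```text
t: 24.77
tool_pos: [0.4461, 0.3381, 0.2204]
tool_rot: [1.426, 2.798, 0.004]
contact_force: [0.7, 0.2, -3.2]
opening: 0.0599
grip_force: 66.1
```

```bash
python3 snap.py w15; python3 held.py w15 .02 .046 .064; python3 held.py w15 .031 .046 .064; python3 - <<'E'
from go import *
go([(.5213,.0961,.22,36)])
E
```

```text
24.7667 [0.44613397 0.33814556 0.22039833] [1.42555633 2.79789771 0.00358761] [ 5.15612515e-01 -3.71527916e-02  1.84597739e+00  4.60148887e-05
  1.33005872e+00 -1.12741762e-01] 0.05626381250577406
[[214.4363   0.      -0.001    0.052 ]
 [201.8803   0.001   -0.001    0.05  ]
 [184.6987  -0.001   -0.001    0.054 ]
 [173.3008   0.001    0.       0.05  ]
 [168.8552   0.       0.       0.052 ]
 [155.953    0.002    0.       0.048 ]]
[[47.9275 -0.001   0.      0.056 ]
 [47.8103 -0.004   0.003   0.05  ]
 [46.8247  0.001   0.001   0.046 ]
 [46.5549 -0.002   0.002   0.048 ]
 [46.4375 -0.001   0.002   0.048 ]
 [45.9427  0.      0.002   0.046 ]]
now [0.4452 0.3376 0.2182] 36.0 grip 0.0595 [-0.   0.1 -3.6]
slide [-0.2401 -0.0804 -0.0018] spin -0.0 rows 6.1
```

arm_command --increments '[{"slide":[-0.02,-0.007,0],"spin":0,"gripper":0.3},{"slide":[-0.055,-0.018,0],"spin":0,"gripper":0.3},{"slide":[-0.09,-0.03,0],"spin":0,"gripper":0.3},{"slide":[-0.125,-0.041,0],"spin":0,"gripper":0.3},{"slide":[-0.16,-0.053,0],"spin":0,"gripper":0.3},{"slide":[-0.19,-0.063,0],"spin":0,"gripper":0.3},{"slide":[-0.22,-0.073,0],"spin":0,"gripper":0.3},{"slide":[-0.241,-0.08,0],"spin":0,"gripper":0.3}]'

```text
t: 25.48
tool_pos: [0.5217, 0.0934, 0.216]
tool_rot: [-1.427, -2.794, 0.005]
contact_force: [-0.4, 0.8, -0.8]
opening: 0.0595
grip_force: 66.0
```

arm_command --increments '[{"slide":[0,0,0],"spin":0,"gripper":0.3},{"slide":[0,0,0.03],"spin":0,"gripper":0.3},{"slide":[0,0,0.06],"spin":0,"gripper":0.3},{"slide":[0,0,0.072],"spin":0,"gripper":0.3},{"slide":[0,0,0.072],"spin":0,"gripper":0.3},{"slide":[0,0,0.072],"spin":0,"gripper":0.3}]'

```text
t: 25.98
tool_pos: [0.5215, 0.0963, 0.1457]
tool_rot: [-1.424, -2.796, 0.003]
contact_force: [0.3, 0.9, -0.9]
opening: 0.0594
grip_force: 66.0
```

```bash
python3 - <<'E'
from go import *
go([(.5225,.0961,.135,36)])
from fit import *
from station import imaging
np.set_printoptions(precision=4,suppress=True)
# station outline check in top camera: leveller-free fit of wells from w13 + w10 (funnel/single already placed)
for n in ('w6','w10','w12','w13'):
    V=load(n)
    r=[]
    for w in ((.522,.0955),(.6057,.0832)):
        r.append(fit([*w,.04],[.028],V,True,.005))
    print(n,*r)
E
```

```text
now [0.5215 0.0963 0.1457] 36.0 grip 0.0594 [ 0.3  0.9 -0.9]
slide [-0.0007  0.0007  0.0107] spin 0.0 rows 0.3
w6 [ 0.5238  0.0928  0.04   31.2177] [ 0.607   0.0831  0.04   42.7   ]
w10 [ 0.5238  0.093   0.04   31.8447] [ 0.6065  0.0833  0.04   43.5455]
w12 [ 0.5242  0.0952  0.04   45.3815] [ 0.6073  0.0829  0.04   49.7229]
w13 [0.5233 0.0927 0.04   4.5539] [ 0.6071  0.0832  0.04   38.8515]
```

arm_command --increments '[{"slide":[-0.001,0.001,0.006],"spin":0,"gripper":0.3},{"slide":[-0.001,0.001,0.012],"spin":0,"gripper":0.3},{"slide":[-0.001,0.001,0.015],"spin":0,"gripper":0.3},{"slide":[-0.001,0.001,0.018],"spin":0,"gripper":0.3},{"slide":[-0.001,0.001,0.02],"spin":0,"gripper":0.3},{"slide":[-0.001,0.001,0.022],"spin":0,"gripper":0.3},{"slide":[-0.001,0.001,0.022],"spin":0,"gripper":0.3}]'

```text
t: 26.57
tool_pos: [0.5239, 0.0957, 0.1251]
tool_rot: [-1.426, -2.799, 0.0]
contact_force: [-0.8, 0.7, -1.7]
opening: 0.0601
grip_force: 66.1
```

arm_command --increments '[{"slide":[0,0,0.002],"spin":0,"gripper":0.3},{"slide":[0,0,0.004],"spin":0,"gripper":0.3},{"slide":[0,0,0.006],"spin":0,"gripper":0.3},{"slide":[0,0,0.008],"spin":0,"gripper":0.3},{"slide":[0,0,0.008],"spin":0,"gripper":0.3}]'

```text
t: 26.98
tool_pos: [0.5238, 0.0957, 0.1168]
tool_rot: [-1.426, -2.798, 0.001]
contact_force: [-0.5, -0.7, -2.8]
opening: 0.0593
grip_force: 66.1
```

arm_command --increments '[{"slide":[0,0,0.001],"spin":0,"gripper":0.3},{"slide":[0,0,0.0015],"spin":0,"gripper":0.3},{"slide":[0,0,0.0015],"spin":0,"gripper":0.3}]'

```text
t: 27.23
tool_pos: [0.5241, 0.0957, 0.1158]
tool_rot: [-1.426, -2.799, 0.0]
contact_force: [0.2, 0.2, -1.8]
opening: 0.0596
grip_force: 66.1
```

arm_command --increments '[{"slide":[0,0,0],"spin":0,"gripper":0.75},{"slide":[0,0,0],"spin":0,"gripper":0.75},{"slide":[0,0,0],"spin":0,"gripper":0.75},{"slide":[0,0,-0.02],"spin":0,"gripper":0.75},{"slide":[0,0,-0.05],"spin":0,"gripper":0.8},{"slide":[0,0,-0.08],"spin":0,"gripper":0.8},{"slide":[-0.03,0,-0.11],"spin":0,"gripper":0.8},{"slide":[-0.06,0,-0.12],"spin":0,"gripper":0.8}]'

```text
t: 27.9
tool_pos: [0.5614, 0.0475, 0.242]
tool_rot: [1.419, 2.794, 0.006]
contact_force: [2.0, -0.2, 0.4]
opening: 0.0766
grip_force: 0.0
```

arm_command --increments '[{"slide":[-0.02,0,0],"spin":0,"gripper":0.8},{"slide":[-0.02,0,0],"spin":0,"gripper":0.8},{"slide":[-0.02,0,0],"spin":0,"gripper":0.8}]'

```text
t: 28.15
tool_pos: [0.5715, 0.0303, 0.2363]
tool_rot: [1.428, 2.798, 0.001]
contact_force: [-1.3, 0.1, 0.2]
opening: 0.0768
grip_force: 0.0
```

```bash
python3 snap.py w16; python3 - <<'E'
from fit import *
np.set_printoptions(precision=4,suppress=True)
V=load('w16')
print('lev',fit([.5235,.095,.062],[.02],V),fit([.5235,.095,.062],[.02],V,True))
print('wRL',fit([.6057,.0832,.04],[.028],V,True,.005),'sgl',fit([.5932,-.0009,.045],[.032],V,True,.005),'fun',fit([.5087,.0125,.085],[.031],V,True,.005))
from go import *
X=np.array([-.588,.809]);p=np.array([.4425,.2375])-.075*X
print(p);go([(p[0],p[1],.25,36)])
E
```

```text
28.15 [0.57154578 0.03031417 0.23630478] [1.42847124e+00 2.79776011e+00 7.03547309e-04] [-7.71325407e-02 -2.10764616e-02  1.80250298e+00  3.21858887e-04
  1.35975695e+00 -7.03849912e-01] 0.03728598620669396
lev [  0.5228   0.0963   0.0603 261.9401] [  0.5229   0.0962   0.062  258.7306]
wRL [ 0.6069  0.0831  0.04   47.0053] sgl [  0.5928  -0.0003   0.045  244.8877] fun [  0.5105   0.0162   0.085  121.211 ]
[0.4866 0.1768]
now [0.5709 0.031  0.2356] 36.0 grip 0.0768 [-0.3  0.7  0.2]
slide [ 0.1675  0.0174 -0.0144] spin -0.0 rows 4.1
```

arm_command --increments '[{"slide":[0.02,0.002,-0.005],"spin":0,"gripper":0.6},{"slide":[0.055,0.006,-0.014],"spin":0,"gripper":0.6},{"slide":[0.09,0.009,-0.014],"spin":0,"gripper":0.6},{"slide":[0.125,0.013,-0.014],"spin":0,"gripper":0.6},{"slide":[0.155,0.016,-0.014],"spin":0,"gripper":0.6},{"slide":[0.1675,0.0174,-0.014],"spin":0,"gripper":0.6},{"slide":[0.1675,0.0174,-0.014],"spin":0,"gripper":0.6},{"slide":[0.1675,0.0174,-0.014],"spin":0,"gripper":0.6}]'

```text
t: 28.87
tool_pos: [0.4861, 0.1772, 0.2495]
tool_rot: [-1.423, -2.801, 0.001]
contact_force: [-0.7, 0.2, -0.8]
opening: 0.0682
grip_force: 0.0
```

```bash
python3 snap.py w17; python3 - <<'E'
from fit import *
np.set_printoptions(precision=4,suppress=True)
V=load('w17','w14')
C=[]
for i,o,G in V:
    h=cv2.cvtColor(i['frame'],cv2.COLOR_RGB2HSV);f=h.astype(int)
    m=((f[...,0]>5)&(f[...,0]<22)&(f[...,1]>150)&(f[...,2]>70)).astype(np.uint8)
    q=proj(i,[[.4425,.2375,.065]],o)[0];k=np.zeros_like(m);cv2.circle(k,tuple(int(a) for a in q),60,1,-1)
    n,l,st,c=cv2.connectedComponentsWithStats(m*k);b=1+np.argmax(st[1:,4]);print(q,st[b],c[b]);C.append((i,o,c[b]))
print('handle tri',tri([ray(i,c,o) for i,o,c in C]),[onz(i,c,.065,o) for i,o,c in C])
for z in (.008,.012,.016):print('foot',z,fit([.4425,.2375,z],[.0255],V,True),fit([.4425,.2375,z],[.0255],V[:1],True))
print(fit([.4425,.2375,.012],[.0255],V))
from go import *
go([(.4425,.2375,.118,36)])
E
```

```text
28.8667 [0.48613511 0.17723613 0.24945003] [-1.42326940e+00 -2.80067057e+00  1.27377044e-03] [ 2.05959995e-01 -1.67620247e-01  1.91623850e+00 -6.27269611e-04
  1.39350068e+00 -4.24371211e-01] 0.010891117746426647
[315.5351 120.5734] [ 291   95   50   52 2053] [315.7959 120.2582]
[222.8089 254.092 ] [ 195  230   53   54 2247] [221.4749 256.2635]
handle tri (array([0.4426, 0.2376, 0.0696]), [np.float64(3.2059821496249314e-05), np.float64(3.205982149619305e-05)]) [array([0.4425, 0.2378, 0.065 ]), array([0.4426, 0.2357, 0.065 ])]
foot 0.008 [  0.4427   0.2378   0.008  396.7354] [  0.4427   0.238    0.008  239.3413]
foot 0.012 [  0.4428   0.2378   0.012  398.0341] [  0.4427   0.2377   0.012  231.0297]
foot 0.016 [  0.4428   0.2376   0.016  358.0871] [  0.4428   0.2373   0.016  211.9311]
[  0.4427   0.2378   0.0102 402.8733]
now [0.4867 0.1766 0.2496] 36.0 grip 0.068 [-0.3 -1.   0.5]
slide [0.0753 0.0001 0.1316] spin 0.0 rows 3.6
```

arm_command --increments '[{"slide":[0.025,0,0],"spin":0,"gripper":0.7},{"slide":[0.055,0,0.01],"spin":0,"gripper":0.7},{"slide":[0.0755,0,0.03],"spin":0,"gripper":0.7},{"slide":[0.0755,0,0.055],"spin":0,"gripper":0.7},{"slide":[0.0755,0,0.08],"spin":0,"gripper":0.7},{"slide":[0.0755,0,0.105],"spin":0,"gripper":0.7},{"slide":[0.0755,0,0.125],"spin":0,"gripper":0.7},{"slide":[0.0755,0,0.132],"spin":0,"gripper":0.7}]'

```text
t: 29.58
tool_pos: [0.4411, 0.236, 0.1141]
tool_rot: [-1.427, -2.794, 0.008]
contact_force: [-0.6, 0.1, 0.6]
opening: 0.0725
grip_force: 0.0
```

arm_command --increments '[{"slide":[0,0,0],"spin":0,"gripper":0.6},{"slide":[0,0,0],"spin":0,"gripper":0},{"slide":[0,0,0],"spin":0,"gripper":-0.4},{"slide":[0,0,0],"spin":0,"gripper":-0.4},{"slide":[0,0,0],"spin":0,"gripper":-0.4},{"slide":[0,0,0],"spin":0,"gripper":-0.4},{"slide":[0,0,0],"spin":0,"gripper":-0.4},{"slide":[0,0,0],"spin":0,"gripper":-0.4}]' --newtons 60

```text
t: 30.25
tool_pos: [0.4436, 0.238, 0.12]
tool_rot: [1.425, 2.797, 0.003]
contact_force: [-0.9, -2.0, 5.4]
opening: 0.0317
grip_force: 59.4
```

arm_command --increments '[{"slide":[0,0,-0.015],"spin":0,"gripper":-0.4},{"slide":[0,0,-0.04],"spin":0,"gripper":-0.4},{"slide":[0,0,-0.07],"spin":0,"gripper":-0.4},{"slide":[0,0,-0.1],"spin":0,"gripper":-0.4},{"slide":[0,0,-0.12],"spin":0,"gripper":-0.4},{"slide":[0,0,-0.12],"spin":0,"gripper":-0.4},{"slide":[0,0,-0.12],"spin":0,"gripper":-0.4}]'

```text
t: 30.83
tool_pos: [0.4428, 0.238, 0.2389]
tool_rot: [1.425, 2.797, 0.003]
contact_force: [0.1, -0.6, -2.9]
opening: 0.0316
grip_force: 60.1
```

```bash
python3 snap.py w18; python3 - <<'E'
from fit import *
np.set_printoptions(precision=4,suppress=True)
V=load('w18');i,o,G=V[0];T=R.from_rotvec(o['tool_rot']).as_matrix()
L=[(score((T@[x,y,z])+o['tool_pos'],[.0255],V),x,y,z) for x in np.arange(-.012,.0121,.001) for y in np.arange(-.006,.0061,.001) for z in np.arange(.098,.118,.002)]
L.sort(reverse=True);print(np.array(L[:6]))
from go import *
go([(.6067,.0838,.235,36)])
E
```

```text
30.8333 [0.44280183 0.23799539 0.23887949] [1.42524086 2.79745795 0.0033904 ] [ 3.45023454e-01 -1.97931906e-01  1.96067994e+00  2.88353735e-05
  1.37590681e+00 -2.83377334e-01] 0.0582815978414415
[[122.3778   0.001   -0.001    0.11  ]
 [121.5636   0.001   -0.001    0.108 ]
 [121.5141   0.      -0.001    0.114 ]
 [120.9205   0.      -0.001    0.112 ]
 [116.3941   0.      -0.001    0.116 ]
 [116.1281   0.      -0.001    0.11  ]]
now [0.4419 0.2376 0.2368] 36.0 grip 0.0315 [ 0.2 -0.1 -2.1]
slide [-0.2214  0.0429  0.0018] spin 0.0 rows 5.4
```

arm_command --increments '[{"slide":[-0.015,0.003,0],"spin":0,"gripper":-0.4},{"slide":[-0.045,0.009,0],"spin":0,"gripper":-0.4},{"slide":[-0.08,0.015,0],"spin":0,"gripper":-0.4},{"slide":[-0.115,0.022,0],"spin":0,"gripper":-0.4},{"slide":[-0.15,0.029,0],"spin":0,"gripper":-0.4},{"slide":[-0.185,0.036,0],"spin":0,"gripper":-0.4},{"slide":[-0.21,0.041,0],"spin":0,"gripper":-0.4},{"slide":[-0.2215,0.0426,0],"spin":0,"gripper":-0.4}]'

```text
t: 31.55
tool_pos: [0.6077, 0.0811, 0.2343]
tool_rot: [-1.428, -2.794, 0.004]
contact_force: [-0.1, -0.8, -1.8]
opening: 0.0315
grip_force: 60.1
```

arm_command --increments '[{"slide":[0,0,0],"spin":0,"gripper":-0.4},{"slide":[0,0,0.02],"spin":0,"gripper":-0.4},{"slide":[0,0,0.045],"spin":0,"gripper":-0.4},{"slide":[0,0,0.065],"spin":0,"gripper":-0.4},{"slide":[0,0,0.065],"spin":0,"gripper":-0.4},{"slide":[0,0,0.065],"spin":0,"gripper":-0.4}]'

```text
t: 32.05
tool_pos: [0.6046, 0.0846, 0.1701]
tool_rot: [-1.422, -2.795, 0.004]
contact_force: [-0.7, 1.1, -2.7]
opening: 0.0317
grip_force: 60.1
```

```bash
python3 snap.py w19; python3 - <<'E'
from go import *
go([(.607,.0837,.15,36)])
from fit import *
np.set_printoptions(precision=4,suppress=True)
V=load('w19');i,o,G=V[0]
# visible arc of the well rim only: mask out held tamper
m=np.ones((480,640),np.float32);T=R.from_rotvec(o['tool_rot']).as_matrix();a=np.linspace(0,2*np.pi,60)
for z,r in ((.108,.029),(.118,.029),(.05,.02),(.08,.018)):
    P=np.c_[r*np.cos(a),-.001+r*np.sin(a),np.full(60,z)]@T.T+o['tool_pos'];cv2.fillConvexPoly(m,np.round(proj(i,P,o)).astype(int),0)
V=[(i,o,tuple(g*m for g in G))]
print('wRL arc',fit([.607,.083,.04],[.028],V,True,.006))
print('lev',fit([.5228,.0962,.062],[.02],load('w19'),True,.005))
E
```

```text
32.05 [0.60464094 0.08460452 0.17014403] [-1.42221571 -2.79505521  0.00391893] [ 1.70609355e-02  1.38150554e-01  1.75374149e+00  3.91254779e-04
  1.25573483e+00 -6.12480077e-01] -0.001428208417096886
now [0.6061 0.0845 0.1724] 36.1 grip 0.0318 [ 0.8 -0.3 -1.3]
slide [-0.0012  0.0003  0.0224] spin 0.1 rows 0.5
wRL arc [0.6147 0.0802 0.04   6.9121]
lev [  0.523    0.0958   0.062  262.1629]
```

arm_command --increments '[{"slide":[-0.001,0.0003,0.005],"spin":0,"gripper":-0.4},{"slide":[-0.001,0.0003,0.01],"spin":0,"gripper":-0.4},{"slide":[-0.001,0.0003,0.013],"spin":0,"gripper":-0.4},{"slide":[-0.001,0.0003,0.016],"spin":0,"gripper":-0.4},{"slide":[-0.001,0.0003,0.018],"spin":0,"gripper":-0.4},{"slide":[-0.001,0.0003,0.02],"spin":0,"gripper":-0.4},{"slide":[-0.001,0.0003,0.02],"spin":0,"gripper":-0.4}]'

```text
t: 32.68
tool_pos: [0.6077, 0.0829, 0.1524]
tool_rot: [-1.426, -2.798, 0.001]
contact_force: [0.1, -0.1, -2.2]
opening: 0.0317
grip_force: 60.1
```

arm_command --increments '[{"slide":[0,0,0.004],"spin":0,"gripper":-0.4},{"slide":[0,0,0.008],"spin":0,"gripper":-0.4},{"slide":[0,0,0.012],"spin":0,"gripper":-0.4},{"slide":[0,0,0.015],"spin":0,"gripper":-0.4},{"slide":[0,0,0.017],"spin":0,"gripper":-0.4},{"slide":[0,0,0.019],"spin":0,"gripper":-0.4},{"slide":[0,0,0.019],"spin":0,"gripper":-0.4}]'

```text
t: 33.27
tool_pos: [0.6076, 0.083, 0.1333]
tool_rot: [-1.426, -2.798, 0.001]
contact_force: [-0.1, -0.7, -2.5]
opening: 0.0319
grip_force: 60.1
```

arm_command --increments '[{"slide":[0,0,0.001],"spin":0,"gripper":-0.4},{"slide":[0,0,0.002],"spin":0,"gripper":-0.4},{"slide":[0,0,0.002],"spin":0,"gripper":-0.4}]'

```text
t: 33.52
tool_pos: [0.6079, 0.083, 0.1319]
tool_rot: [1.426, 2.799, -0.0]
contact_force: [0.3, 0.7, -2.6]
opening: 0.0318
grip_force: 60.1
```

arm_command --increments '[{"slide":[0,0,0.001],"spin":0,"gripper":-0.4},{"slide":[0,0,0.002],"spin":0,"gripper":-0.4},{"slide":[0,0,0.002],"spin":0,"gripper":-0.4}]'

```text
t: 33.77
tool_pos: [0.6078, 0.083, 0.1297]
tool_rot: [-1.426, -2.799, 0.0]
contact_force: [0.1, -0.7, -1.9]
opening: 0.0318
grip_force: 60.1
```

arm_command --increments '[{"slide":[0,0,0.001],"spin":0,"gripper":-0.4},{"slide":[0,0,0.0015],"spin":0,"gripper":-0.4},{"slide":[0,0,0.0015],"spin":0,"gripper":-0.4}]'

```text
t: 34.02
tool_pos: [0.6078, 0.083, 0.1283]
tool_rot: [-1.426, -2.799, 0.0]
contact_force: [-0.4, 0.1, -2.5]
opening: 0.0318
grip_force: 60.1
```

arm_command --increments '[{"slide":[0,0,0.001],"spin":0,"gripper":-0.4},{"slide":[0,0,0.002],"spin":0,"gripper":-0.4},{"slide":[0,0,0.002],"spin":0,"gripper":-0.4}]'

```text
t: 34.27
tool_pos: [0.6083, 0.0828, 0.1282]
tool_rot: [1.426, 2.799, -0.001]
contact_force: [-4.9, -1.3, 6.7]
opening: 0.0319
grip_force: 60.9
```

arm_command --increments '[{"slide":[0,0,-0.0015],"spin":0,"gripper":-0.4},{"slide":[0,0,-0.0015],"spin":0,"gripper":0.3},{"slide":[0,0,-0.0015],"spin":0,"gripper":0.5},{"slide":[0,0,-0.0015],"spin":0,"gripper":0.5},{"slide":[0,0,-0.0015],"spin":0,"gripper":0.5},{"slide":[0,0,-0.02],"spin":0,"gripper":0.5},{"slide":[0,0,-0.05],"spin":0,"gripper":0.5},{"slide":[0,0,-0.08],"spin":0,"gripper":0.6}]'

```text
t: 34.93
tool_pos: [0.6069, 0.083, 0.2056]
tool_rot: [-1.425, -2.796, 0.003]
contact_force: [0.7, -1.2, 0.0]
opening: 0.0679
grip_force: 0.0
```

arm_command --increments '[{"slide":[0,0,-0.03],"spin":0,"gripper":0.6},{"slide":[-0.03,0,-0.05],"spin":0,"gripper":0.6},{"slide":[-0.06,0,-0.06],"spin":0,"gripper":0.6},{"slide":[-0.09,0,-0.06],"spin":0,"gripper":0.6},{"slide":[-0.1,0,-0.06],"spin":0,"gripper":0.6},{"slide":[-0.1,0,-0.06],"spin":0,"gripper":0.6},{"slide":[-0.1,0,-0.06],"spin":0,"gripper":0.6}]'

```text
t: 35.52
tool_pos: [0.6662, 0.0021, 0.2654]
tool_rot: [-1.426, -2.797, 0.0]
contact_force: [0.3, 0.5, -1.3]
opening: 0.0684
grip_force: 0.0
```

```bash
python3 snap.py w20; python3 - <<'E'
from fit import *
np.set_printoptions(precision=4,suppress=True)
V=load('w20');i,o,G=V[0]
f=lambda p,r:print(fit(p,[r],V),fit(p,[r],V,True,.006))
f([.5228,.096,.062],.02);f([.5932,-.0009,.045],.032);f([.5087,.0125,.085],.031)
h=cv2.cvtColor(i['frame'],cv2.COLOR_RGB2HSV).astype(int)
m=((h[...,0]>5)&(h[...,0]<22)&(h[...,1]>150)&(h[...,2]>120)).astype(np.uint8)
q=proj(i,[[.607,.0835,.08]],o)[0];k=np.zeros_like(m);cv2.circle(k,tuple(int(a) for a in q),45,1,-1)
n,l,st,c=cv2.connectedComponentsWithStats(m*k);b=1+np.argmax(st[1:,4]);print(q,st[b],c[b],onz(i,c[b],.079,o))
E
```

```text
35.5167 [0.66624594 0.00214426 0.26539235] [-1.42644920e+00 -2.79673358e+00  2.09627294e-04] [-1.08575765e-01  1.73782097e-01  1.54687479e+00  6.24282439e-04
  1.42293710e+00 -7.36168240e-01] 0.02333339085452274
[  0.5216   0.0966   0.0588 101.0043] [  0.5227   0.0963   0.062  100.3723]
[  0.5927  -0.0017   0.0394 256.8851] [  0.5935  -0.0007   0.045  226.3672]
[  0.5078   0.0122   0.0825 202.0712] [  0.5082   0.0095   0.085  120.6577]
[314.9314  79.3768] [ 292   54   47   46 1464] [316.7329  74.3046] [0.606  0.0868 0.079 ]
```

```bash
python3 - <<'E'
from fit import *
np.set_printoptions(precision=4,suppress=True)
V=load('w20');i,o,G=V[0]
for z in (.020,.0222,.024):print(fit([.607,.0835,z],[.0255],V,True,.005))
h=cv2.cvtColor(i['frame'],cv2.COLOR_RGB2HSV);q=proj(i,[[.607,.0835,.0796]],o)[0].astype(int)
print(h[q[1],q[0]-45:q[0]+46:6].tolist());print(h[q[1]-40:q[1]+41:6,q[0]].tolist())
for Vt in (80,100,150):
  for St in (170,200):
    m=((h[...,0]>5)&(h[...,0]<22)&(h[...,1]>St)&(h[...,2]>Vt)).astype(np.uint8)
    k=np.zeros_like(m);cv2.circle(k,tuple(int(a) for a in q),40,1,-1);n,l,st,c=cv2.connectedComponentsWithStats(m*k);b=1+np.argmax(st[1:,4]);print(Vt,St,st[b],c[b])
for r,z in((.017,.075),(.017,.081)):print(fit([.607,.0835,z],[r],V,True,.006))
E
```

```text
[  0.6059   0.0842   0.02   130.0479]
[  0.6061   0.0839   0.0222 128.083 ]
[  0.6062   0.0836   0.024  125.6841]
[[10, 167, 96], [8, 66, 31], [10, 160, 35], [13, 12, 147], [13, 178, 119], [13, 180, 130], [14, 180, 156], [13, 178, 153], [13, 181, 145], [13, 178, 165], [13, 178, 165], [14, 176, 175], [9, 20, 90], [10, 158, 34], [9, 173, 103], [9, 174, 98]]
[[10, 172, 92], [10, 175, 89], [7, 145, 30], [13, 177, 153], [14, 179, 154], [13, 178, 150], [13, 182, 146], [13, 180, 142], [14, 181, 138], [13, 180, 116], [13, 178, 99], [13, 168, 50], [10, 9, 84], [0, 7, 108]]
80 170 [ 291   53   49   50 1911] [314.64    77.8488]Traceback (most recent call last):
  File "<stdin>", line 10, in <module>
    return _wrapfunc(a, 'argmax', axis=axis, out=out, **kwds)
    return bound(*args, **kwds)
ValueError: attempt to get argmax of an empty sequence
```

```bash
python3 -c "
from station import order;print(order.finish_job())"
```

```text
the job is handed in; nothing more can be done
None
```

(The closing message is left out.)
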